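# Move the shoe-care row to the new rack

## Task

The shoe-care things stand in the bamboo rack in the order in which their owner reaches for them. Carry them one at a time straight over, never setting one down on the bench, to the empty steel-wire rack, keeping the same left-to-right order (leftmost bay to leftmost bay, and so on), and set each one down gently, upright in the middle of its own bay. Leave the other things on the bench where they are.

Things in the scene. Friction and masses are not known exactly. Their poses are not given: they have to be found in the camera images.
- bamboo_rack: Old rack, the four things stand in it, one to a bay: low slatted rack of pale bamboo, 106 x 386 x 24 mm, nearer or farther than the other, fixed. Origin: centre of its footprint, on the bench, z up, x roughly away from the robot (turned under 8 deg). Four bays, centres at x = 0, y = +142.5, +47.5, -47.5, -142.5 mm (+y is left seen from the robot); floor 16 mm above the origin; 6 mm fences around and between them rise 8 mm above the floor.
- wire_rack: New rack, empty at the start: low rack of stainless steel wire, 106 x 386 x 24 mm, nearer or farther than the other, fixed. Origin: centre of its footprint, on the bench, z up, x roughly away from the robot (turned under 8 deg). Four bays, centres at x = 0, y = +142.5, +47.5, -47.5, -142.5 mm (+y is left seen from the robot); floor 16 mm above the origin; 6 mm fences around and between them rise 8 mm above the floor.
- jar: Squat round shoe-cream jar of glass with an aluminium screw lid, 52 mm across the lid (50 mm below), 46 mm high, the lid being the upper 18 mm; about 120 g. Origin: centre of its underside, z up. Any yaw is alike.
- bottle: White plastic bottle of liquid polish with a black round sponge cap: body 46 mm along its x, 32 mm along its y, 66 mm high; cap 28 mm across, top at 90 mm; about 110 g. Origin: centre of its underside, z up. 
- can: Round aluminium spray can with a white cap: 45 mm across up to 76 mm, cap 37 mm across from 81 mm up, top at 100 mm; about 150 g. Origin: centre of its underside, z up. Any yaw is alike.
- sponge_case: Closed plastic case of a shine sponge, a low rounded block with a black base and a grey lid: 64 mm along its x, 40 mm along its y (the lid 61 x 37 mm), 44 mm high, the base being the lower 18 mm; about 80 g. Origin: centre of its underside, z up. 
- shoehorn: Bystander: short stainless shoehorn lying along its y, 154 x 52 x 11 mm, loose. Origin: centre of its underside, z up. 
- incense_holder: Bystander: round blue-white ceramic incense dish with a small cone in the middle, 88 mm across, 22 mm high, loose. Origin: centre of its underside, z up. 
- wedge: Bystander: orange plastic door wedge lying along its y, 110 x 38 x 28 mm, loose. Origin: centre of its underside, z up. 
- alu_box: Bystander: small lidded aluminium box, 93 mm along its y, 63 mm along its x, 39 mm high, loose. Origin: centre of its underside, z up. 
Not all that is in view belongs to the job. What is shaped like the jar but red is not meant. What is shaped like the bottle but pink is not meant.

How it is judged:
By the outcome, as a careful person would: the job done as asked, in the order asked, and still so for the second after the job is handed in, with the robot touching nothing.
It also fails if it takes over 104 s, if anything falls off the work surface, if the arm or the gripper's body presses on something with over 40 N, if the wrist force passes 120 N, or if a joint passes its speed limit or range.

## Robot

A 6-joint arm with a two-finger parallel gripper is mounted at the origin on the work surface. World frame = base frame: x ahead of the robot, y to its left, z up, the work surface at z = 0. Lengths are in m, angles in degrees, forces in N, time in s.
With the tool pointing down it reaches from about 0.3 to 0.875 m from the base axis. Payload 6.4 kg.
Tool frame: the origin (TCP) lies where the fingers leave the gripper's body, on its centre line; the fingertips stand 73 mm ahead of it and the grasp point (between the pads) lies 54 mm ahead of it; z points along the fingers, y is the line along which they close (so a half turn about z gives the same grasp; the last joint's range is limited). The gripper opens to 85 mm and grips with 20 to 120 N. Pads are 22 mm wide; open, the fingers measure 114 mm over their backs; the gripper's body (76 mm by 85 mm) begins 54 mm behind the grasp point. The pads swing forward as they close: fully open they stand 13 mm farther back than shut.
Start: joints at [62.091, 10.359, 92.074, -0, 77.567, -11.82], TCP at [0.159, 0.552, 0.304] pointing down, gripper open.
Joint ranges: [-171.53, 171.53], [-51.25, 118.39], [17.06, 147.69], [-65.23, 245.23], [0, 150.52], [-178.68, 178.68]. Speed limits (degrees/s): [147.25, 147.25, 172.46, 180, 180, 180].

## Interface

Orientations are given as a 3x3 rotation matrix whose columns are the frame's x, y, z axes.
In Python, from station import r gives the robot as it stands.
- The arm moves only by the tool servo_tool, never from a script. Its argument "deltas" is a list of rows, each an object of numbers: "gripper": the finger opening in m, from 0 to 0.0854; "tx", "ty", "tz": the shift along the tool's x, y, z in m; "wx", "wy", "wz": the turn, a rotation vector about the tool's x, y, z in rad. A call has 1 to 8 rows; each row shifts and turns the commanded pose from where the row before left it, along the tool's axes as they then stand; what a row does not reach is not made up. A row lasts 1/12 s, in which the tool goes at most 41.7 mm and 7.16 degrees, less where a joint would pass 70% of its speed; a pose out of reach is approached as far as the arm can. A call is refused whole if a number of a shift passes 0.0417 or a number of a turn 0.125, either way. A call with a gripper value outside its range is refused whole. The fingers move at their own pace and stop on an object; "grip_force" is the grip in N (left out, the last holds). Time passes only in rows, so rows that do not move let the fingers close. It gives the time, the measured TCP pose, the force, the opening and the grip force at its end, in the units of the state.
- r.get_state(): the state, without advancing time (a new reading comes with each control period).
- r.grab_frame(name): name is "side" or "top" or "wrist"; returns the picture (384x512x3 uint8, red, green, blue); there is no depth.
- r.calibration(name): a dict with "fx", "fy", "cx", "cy" (pixels), "D" ([k1, k2, p1, p2, k3] as OpenCV has them; the pictures are not rectified), "R" (3x3) and "t" (3): a world point X has camera coordinates R X + t. Camera axes: x right, y down, z forward; pixel columns grow to the right and rows downward; lengths in m; the calibration is good to about 2 mm. A picture is of the moment at which its call begins: read the wrist's pose just before it. calibration takes no time and is no camera call; for the wrist camera it gives the pose at the moment of the call.
- r.close_job(): hands the job in; it is judged then, once.
The state is a dict: "time_s": time; "q": joint angles; "qvel": joint speeds; "joint_efforts": joint torques, N m; "ee_pos": TCP position; "tool_rot": TCP orientation; "wrist_force": force on the tool from outside, world axes, zero at the start; "torque": the same for the moment, N m; "finger_gap": finger opening in m; "grasp_force": force on a finger pad.
Only numpy, scipy, OpenCV 4.12 (cv2) and the standard library are available. Lean on these libraries where they do the work, as an engineer would, in place of code of your own. Each camera call takes 0.05 s, during which the arm holds its last target. There are 200 camera calls.

## Working session

There is one attempt and no reset: what is moved stays moved. The work goes in short steps, Python scripts to look and compute and a tool call to move; the robot and the scene stay as the last step left them, time stands still between calls to the robot, and variables do not carry over. Pictures are saved under pics/ and viewed, at most 14 in all, crops included, and the job is handed in when it is done.

Besides the shell and the picture viewer there is one more tool, called after "Call:" as name([rows], argument=value, ...), one row to a line, values as JSON. servo_tool: Moves the arm, as the interface text tells. Its arguments: {"type":"object","properties":{"deltas":{"type":"array"},"grip_force":{"type":"number"}},"required":["deltas"]}

```bash
ls; mkdir -p pics; python3 - <<'E'
from station import r
import cv2,numpy as np
for n in("top","side"):
    f=r.grab_frame(n); cv2.imwrite(f"pics/{n}0.png",cv2.resize(f[...,::-1],(800,600),interpolation=cv2.INTER_CUBIC)); cv2.imwrite(f"{n}raw.png",f[...,::-1])
    c=r.calibration(n); print(n,{k:np.round(v,3).tolist() for k,v in c.items()})
s=r.get_state();print(s)
E
```

```text
pics
top {'fx': 480.37, 'fy': 480.37, 'cx': 251.8, 'cy': 189.018, 'D': [-0.151, 0.0, 0.0, 0.0, 0.0], 'R': [[-0.026, -1.0, 0.009], [-0.999, 0.025, -0.048], [0.048, -0.01, -0.999]], 't': [0.008, 0.576, 1.347]}
side {'fx': 487.89, 'fy': 487.89, 'cx': 254.729, 'cy': 185.624, 'D': [-0.023, 0.0, 0.0, 0.0, 0.0], 'R': [[0.89, -0.455, -0.009], [-0.324, -0.62, -0.715], [0.32, 0.639, -0.699]], 't': [-0.54, 0.21, 1.024]}
{'time_s': 0.1, 'q': array([ 6.20908875e+01,  1.03973969e+01,  9.21240287e+01, -1.77023957e-03,
        7.75684042e+01, -1.18181676e+01]), 'qvel': array([ 0.00982383, -0.06045807, -0.11938624, -0.01169761,  0.01197909,
       -0.03516059]), 'joint_efforts': array([-1.52313287e-04, -4.45876586e+01, -3.52237165e+01, -2.02992301e-04,
        4.24596088e-03, -4.30020248e-05]), 'ee_pos': array([0.15916155, 0.55214397, 0.30309252]), 'tool_rot': array([[-9.60824716e-01,  2.77155850e-01, -7.07189853e-04],
       [ 2.77156598e-01,  9.60823741e-01, -1.39959630e-03],
       [ 2.91578500e-04, -1.54076905e-03, -9.99998771e-01]]), 'wrist_force': array([ 0.74735036, -0.24156519,  0.45084868]), 'torque': array([-0.01583714,  0.00524368,  0.03521315]), 'grasp_force': 0.0, 'finger_gap': 0.08542206639050073}
```

View pics/top0.png

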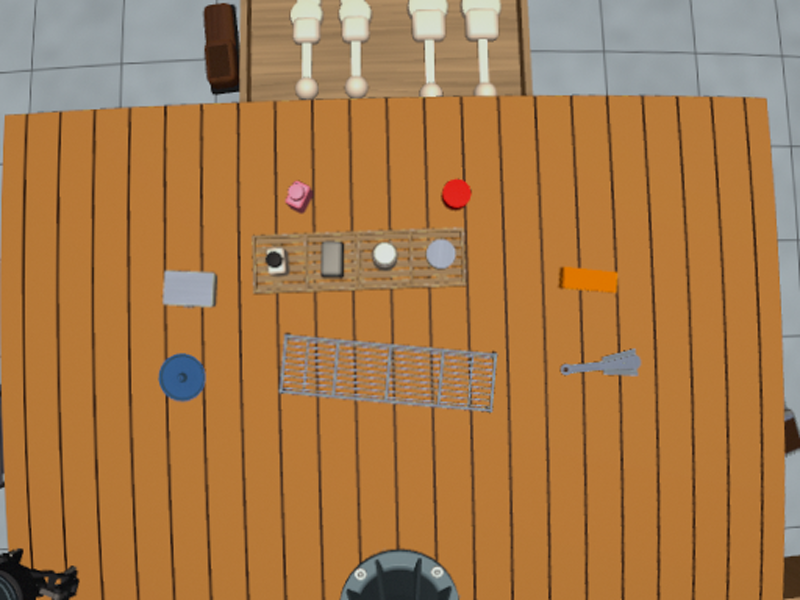

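View pics/side0.png

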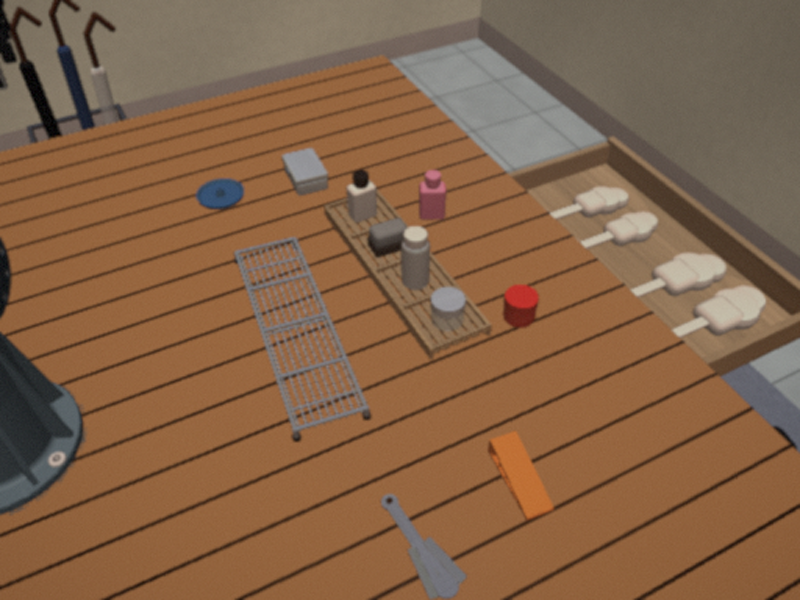

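The top view (800x600) shows the bamboo rack as the far one, corners about (254,236), (464,229), (467,286), (256,293). Left to right it holds bottle (275,260), sponge case (332,259), can (385,256) and jar (441,254). The wire rack is the near one and empty, corners about (286,334), (497,353), (493,411), (280,392). The pink bottle, the red jar and the other things stand apart from both racks.

```bash
cat >h.py <<'E'
import numpy as np,cv2
def ray(c,uv,z):
    K=np.array([[c['fx'],0,c['cx']],[0,c['fy'],c['cy']],[0,0,1.]]);R=np.array(c['R']);t=np.array(c['t'])
    p=cv2.undistortPoints(np.array(uv,float).reshape(-1,1,2),K,np.array(c['D'],float))[:,0]
    d=np.c_[p,np.ones(len(p))]@R; o=-R.T@t
    return o+d*((z-o[2])/d[:,2])[:,None]
def proj(c,X):
    K=np.array([[c['fx'],0,c['cx']],[0,c['fy'],c['cy']],[0,0,1.]])
    return cv2.projectPoints(np.array(X,float).reshape(-1,3),cv2.Rodrigues(np.array(c['R'],float))[0],np.array(c['t'],float),K,np.array(c['D'],float))[0][:,0]
def rack(P): # corners TL,TR,BR,BL seen from robot -> centre, yaw deg
    P=np.array(P)[:,:2]; v=(P[0]-P[1])+(P[3]-P[2]); return P.mean(0),np.degrees(np.arctan2(-v[0],v[1])),np.linalg.norm(v)/2
E
python3 - <<'E'
from station import r
from h import *
c=r.calibration('top'); s=lambda L:[((x+.5)*.64-.5,(y+.5)*.64-.5) for x,y in L]
for n,L in(('bamboo',[(254,236),(464,229),(467,286),(256,293)]),('wire',[(286,334),(497,353),(493,411),(280,392)])):
    C,a,l=rack(ray(c,s(L),.024));print(n,C.round(4),a.round(2),l.round(3))
    R=np.array([[np.cos(np.radians(a)),-np.sin(np.radians(a))],[np.sin(np.radians(a)),np.cos(np.radians(a))]])
    for y in(.1425,.0475,-.0475,-.1425):print((C+R@[0,y]).round(4))
for n,p,z in(('bottle',(274,259),.106),('case',(332,259),.06),('can',(384.5,255.5),.116),('jar',(441,254),.062)):print(n,ray(c,s([p]),z).round(4))
w=r.calibration('wrist');S=r.get_state();R=S['tool_rot']
print('cam in tool',(R.T@(-np.array(w['R']).T@w['t']-S['ee_pos'])).round(4),(np.array(w['R'])@R).round(3).tolist(),w['fx'])
E
```

```text
bamboo [0.6402 0.0522] 0.44 0.381
[0.6391 0.1947]
[0.6398 0.0997]
[0.6405 0.0047]
[ 0.6413 -0.0903]
wire [0.4375 0.0051] -6.62 0.383
[0.4539 0.1467]
[0.443  0.0523]
[ 0.432 -0.042]
[ 0.4211 -0.1364]
bottle [[0.6393 0.1958 0.106 ]]
case [[0.6412 0.1004 0.06  ]]
can [[0.6393 0.0079 0.116 ]]
jar [[ 0.645  -0.0913  0.062 ]]
cam in tool [ 0.0815  0.0004 -0.0703] [[0.001, 1.0, -0.001], [-0.947, 0.001, -0.322], [-0.322, 0.001, 0.947]] 290.12562554825064
```

Call:
servo_tool([
  {"wz":-0.096},
  {"wz":-0.096},
  {"wz":-0.096},
  {"tx":-0.0194,"ty":-0.0328},
  {"tx":-0.0194,"ty":-0.0328},
  {"tx":-0.0194,"ty":-0.0328},
  {"tx":-0.0194,"ty":-0.0328},
  {"tx":-0.0194,"ty":-0.0328},
], grip_force=30)

```text
$.deltas[0]: bad value
```

Call:
servo_tool([
  {"tx":-0.0194,"ty":-0.0328},
  {"tx":-0.0194,"ty":-0.0328},
  {"tx":-0.0194,"ty":-0.0328},
  {"tx":-0.0194,"ty":-0.0328},
  {"tx":-0.0194,"ty":-0.0328},
  {"tx":-0.0194,"ty":-0.0328},
  {"tx":-0.0194,"ty":-0.0328},
  {"tx":-0.0194,"ty":-0.0328},
])

```text
$.deltas[0]: bad value
```

Call:
servo_tool([
  {"tx":-0.0194,"ty":-0.0328},
  {"tx":-0.0194,"ty":-0.0328},
  {"tx":0},
  {"tx":0},
])

```text
$.deltas[0]: bad value
```

```bash
python3 - <<'E'
from station import r
import cv2,numpy as np,pickle
c=r.calibration('wrist');S=r.get_state();f=r.grab_frame('wrist')
cv2.imwrite('w1raw.png',f[...,::-1]);cv2.imwrite('pics/w1.png',cv2.resize(f[...,::-1],(800,600),interpolation=cv2.INTER_CUBIC))
pickle.dump(c,open('w1.pkl','wb'));print(S['time_s'],S['ee_pos'],S['tool_rot'].round(3).tolist())
E
```

```text
0.1 [0.15916155 0.55214397 0.30309252] [[-0.961, 0.277, -0.001], [0.277, 0.961, -0.001], [0.0, -0.002, -1.0]]
```

View pics/w1.png

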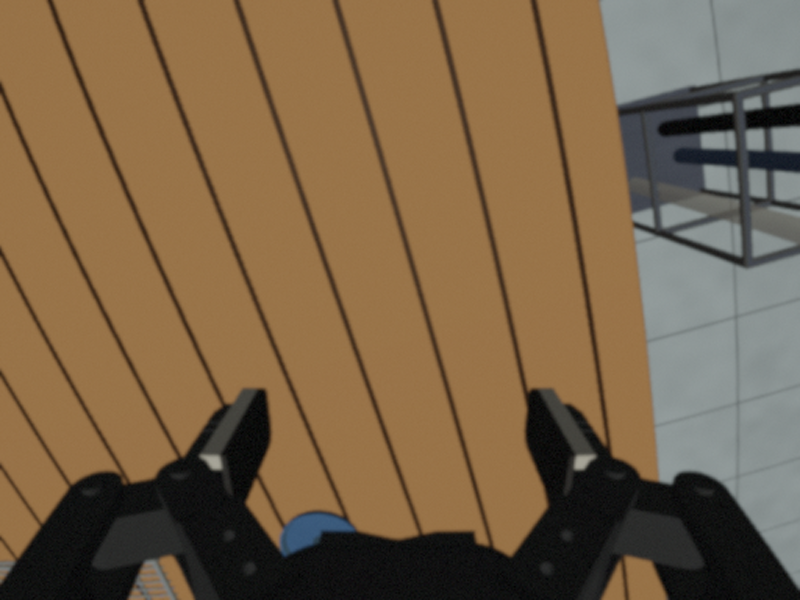

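The wrist picture shows open bench. The finger pads are at about (250,430) and (550,430), the blue dish shows at (318,535), and image-down is world +x. The move was refused, so I'll try rows with every key filled in.

Call:
servo_tool([
  {"gripper":0.085,"tx":0,"ty":0,"tz":0,"wx":0,"wy":0,"wz":-0.096},
  {"gripper":0.085,"tx":0,"ty":0,"tz":0,"wx":0,"wy":0,"wz":-0.096},
  {"gripper":0.085,"tx":0,"ty":0,"tz":0,"wx":0,"wy":0,"wz":-0.096},
], grip_force=30)

```text
time_s: 0.4
ee_pos: [0.1593, 0.5523, 0.3035]
tool_rot: [[-1.0, -0.012, -0.0], [-0.012, 1.0, -0.001], [0.0, -0.001, -1.0]]
wrist_force: [0.3, -0.0, -0.3]
finger_gap: 0.0851
grasp_force: 0.0
```

Call:
servo_tool([
  {"gripper":0.085,"tx":-0.0207,"ty":-0.0355,"tz":0,"wx":0,"wy":0,"wz":0},
  {"gripper":0.085,"tx":-0.0207,"ty":-0.0355,"tz":0,"wx":0,"wy":0,"wz":0},
  {"gripper":0.085,"tx":-0.0207,"ty":-0.0355,"tz":0,"wx":0,"wy":0,"wz":0},
  {"gripper":0.085,"tx":-0.0207,"ty":-0.0355,"tz":0,"wx":0,"wy":0,"wz":0},
  {"gripper":0.085,"tx":-0.0207,"ty":-0.0355,"tz":0,"wx":0,"wy":0,"wz":0},
  {"gripper":0.085,"tx":-0.0207,"ty":-0.0355,"tz":0,"wx":0,"wy":0,"wz":0},
  {"gripper":0.085,"tx":-0.0207,"ty":-0.0355,"tz":0,"wx":0,"wy":0,"wz":0},
  {"gripper":0.085,"tx":-0.0207,"ty":-0.0355,"tz":0,"wx":0,"wy":0,"wz":0},
])

```text
time_s: 1.07
ee_pos: [0.3273, 0.2679, 0.3039]
tool_rot: [[-1.0, -0.008, 0.0], [-0.008, 1.0, 0.0], [-0.0, 0.0, -1.0]]
wrist_force: [0.9, 0.7, 0.7]
finger_gap: 0.0851
grasp_force: 0.0
```

Call:
servo_tool([
  {"gripper":0.085,"tx":-0.0207,"ty":-0.0355,"tz":0,"wx":0,"wy":0,"wz":0},
  {"gripper":0.085,"tx":-0.0207,"ty":-0.0355,"tz":0,"wx":0,"wy":0,"wz":0},
  {"gripper":0.085,"tx":-0.0207,"ty":-0.0355,"tz":0,"wx":0,"wy":0,"wz":0},
  {"gripper":0.085,"tx":-0.0207,"ty":-0.0355,"tz":0,"wx":0,"wy":0,"wz":0},
  {"gripper":0.085,"tx":-0.0207,"ty":-0.0355,"tz":0,"wx":0,"wy":0,"wz":0},
  {"gripper":0.085,"tx":-0.0207,"ty":-0.0355,"tz":0,"wx":0,"wy":0,"wz":0},
  {"gripper":0.085,"tx":-0.0207,"ty":-0.0355,"tz":0,"wx":0,"wy":0,"wz":0},
  {"gripper":0.085,"tx":0,"ty":0,"tz":0,"wx":0,"wy":0,"wz":0},
])

```text
time_s: 1.73
ee_pos: [0.4764, 0.0165, 0.3041]
tool_rot: [[-1.0, -0.001, 0.002], [-0.001, 1.0, -0.003], [-0.002, -0.003, -1.0]]
wrist_force: [0.1, 0.1, -0.5]
finger_gap: 0.085
grasp_force: 0.0
```

```bash
cat >look.py <<'E'
import sys,cv2,pickle
from station import r
n=sys.argv[1];c=r.calibration('wrist');S=r.get_state();f=r.grab_frame('wrist')
cv2.imwrite(n+'raw.png',f[...,::-1]);cv2.imwrite(f'pics/{n}.png',cv2.resize(f[...,::-1],(800,600),interpolation=cv2.INTER_CUBIC))
pickle.dump(c,open(n+'.pkl','wb'));print(S['time_s'],S['ee_pos'])
E
python3 look.py wire
```

```text
1.7333 [0.47642181 0.01651744 0.3040667 ]
```

View pics/wire.png

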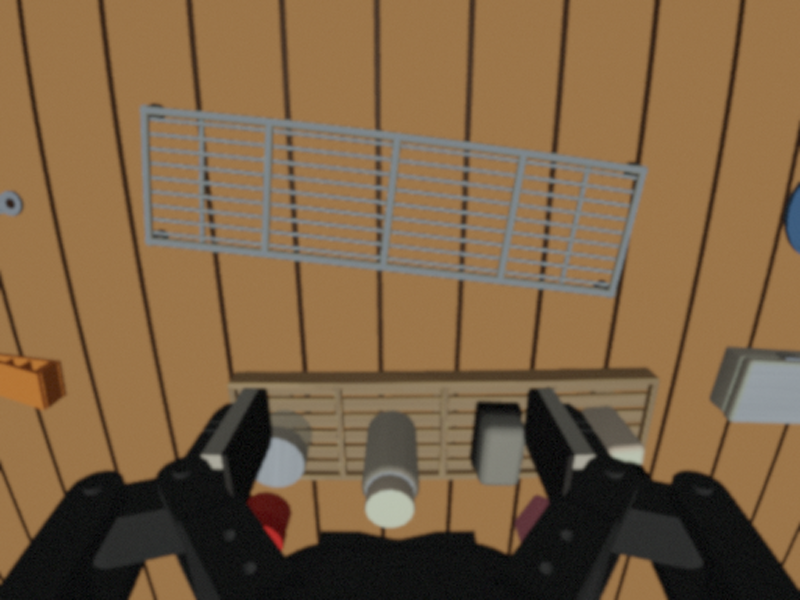

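The wrist view shows the whole wire rack, empty, with outer corners at (142,107), (645,168), (613,296) and (147,244). The four things stand behind it at rows 390-525. Next I'll look from over the bamboo rack.

Call:
servo_tool([
  {"gripper":0.085,"tx":-0.0357,"ty":0.0089,"tz":0,"wx":0,"wy":0,"wz":0},
  {"gripper":0.085,"tx":-0.0357,"ty":0.0089,"tz":0,"wx":0,"wy":0,"wz":0},
  {"gripper":0.085,"tx":-0.0357,"ty":0.0089,"tz":0,"wx":0,"wy":0,"wz":0},
  {"gripper":0.085,"tx":-0.0357,"ty":0.0089,"tz":0,"wx":0,"wy":0,"wz":0},
  {"gripper":0.085,"tx":-0.0357,"ty":0.0089,"tz":0,"wx":0,"wy":0,"wz":0},
  {"gripper":0.085,"tx":-0.0357,"ty":0.0089,"tz":0,"wx":0,"wy":0,"wz":0},
  {"gripper":0.085,"tx":0,"ty":0,"tz":0,"wx":0,"wy":0,"wz":0},
  {"gripper":0.085,"tx":0,"ty":0,"tz":0,"wx":0,"wy":0,"wz":0},
])

```text
time_s: 2.45
ee_pos: [0.6876, 0.079, 0.3012]
tool_rot: [[-1.0, -0.009, -0.004], [-0.009, 1.0, 0.0], [0.004, 0.0, -1.0]]
wrist_force: [-0.8, -1.2, -0.1]
finger_gap: 0.085
grasp_force: 0.0
```

```bash
python3 look.py bam; python3 - <<'E'
import pickle
from h import *
c=pickle.load(open('wire.pkl','rb')); s=lambda L:[((x+.5)*.64-.5,(y+.5)*.64-.5) for x,y in L]
C,a,l=rack(ray(c,s([(613,296),(147,244),(142,107),(645,168)]),.024));print(C.round(4),a.round(2),l.round(3))
R=np.array([[np.cos(np.radians(a)),-np.sin(np.radians(a))],[np.sin(np.radians(a)),np.cos(np.radians(a))]])
for y in(.1425,.0475,-.0475,-.1425):print((C+R@[0,y]).round(4))
E
```

```text
2.45 [0.68761051 0.07896979 0.30122982]
[0.4371 0.0102] -6.49 0.381
[0.4533 0.1518]
[0.4425 0.0574]
[ 0.4318 -0.037 ]
[ 0.421  -0.1314]
```

View pics/bam.png

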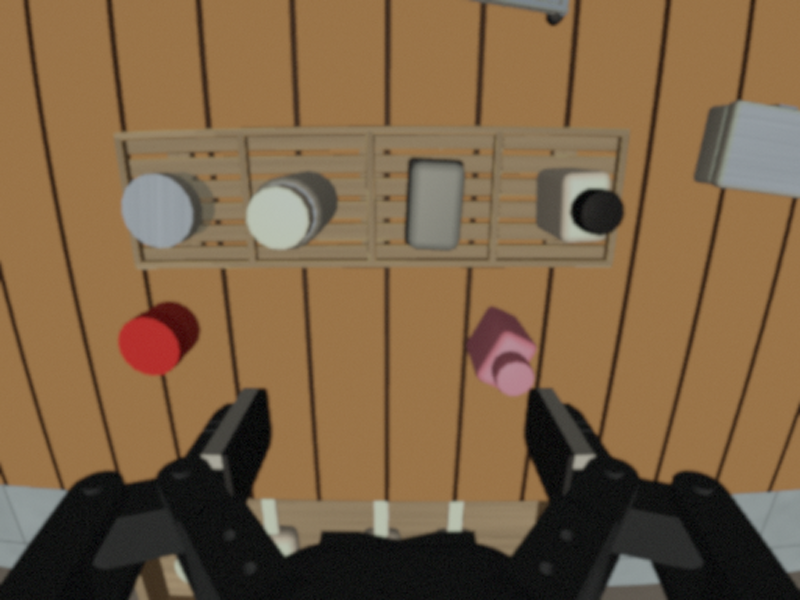

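The bamboo rack's outer corners are (118,133), (628,131), (609,267) and (139,268). Jar lid is at (159,211), can cap (281,216), case lid (436,206) and bottle cap (598,212). The bottle's and case's long sides run along world x, so all four can be gripped along y.

```bash
python3 - <<'E'
import pickle
from h import *
from station import r
c=pickle.load(open('bam.pkl','rb')); s=lambda L:[((x+.5)*.64-.5,(y+.5)*.64-.5) for x,y in L]
C,a,l=rack(ray(c,s([(609,267),(139,268),(118,133),(628,131)]),.024));print('bamboo',C.round(4),a.round(2),l.round(3))
im=cv2.imread('bamraw.png');hsv=cv2.cvtColor(im,cv2.COLOR_BGR2HSV);g=hsv[...,2].astype(int);sat=hsv[...,1]
for n,(u,v),z in(('jar',(159,211),.062),('can',(279,217),.116),('case',(436,206),.06),('bottlecap',(598,212),.106),('bottlebody',(575,195),.082)):
    u,v=int(u*.64),int(v*.64); d=np.abs(im.astype(int)-np.median(im[v-3:v+4,u-3:u+4].reshape(-1,3),axis=0)).max(2)
    m=(d<28).astype(np.uint8); k,lab=cv2.connectedComponents(m); m=(lab==lab[v,u]).astype(np.uint8)
    ct=max(cv2.findContours(m,0,2)[0],key=cv2.contourArea)[:,0].astype(float)
    P=ray(c,ct,z)[:,:2]*1000; (x,y),w,an=cv2.minAreaRect(P.astype(np.float32)); (cx,cy),rad=cv2.minEnclosingCircle(P.astype(np.float32))
    print(n,'rect',round(x,1),round(y,1),np.round(w,1),round(an,1),'circ',round(cx,1),round(cy,1),round(rad*2,1))
print('now',r.get_state()['ee_pos'].round(4))
E
```

```text
bamboo [0.6432 0.0595] 0.62 0.38
jar rect 646.7 -88.2 [49.1 49.4] 40.8 circ 647.0 -88.2 50.7
can rect 643.8 10.6 [34.  33.6] 90.0 circ 644.0 10.8 34.5
case rect 643.4 104.8 [30.9 55. ] 88.1 circ 643.4 104.5 58.7
bottlecap rect 639.5 196.5 [24.9 30.2] 1.5 circ 639.4 196.5 30.9
bottlebody rect 639.4 198.9 [41.9 27.7] 1.6 circ 639.3 199.2 46.2
now [0.6868 0.0786 0.3023]
```

Call:
servo_tool([
  {"gripper":0.062,"tx":0.0116,"ty":0.0296,"tz":0,"wx":0,"wy":0,"wz":0},
  {"gripper":0.062,"tx":0.0116,"ty":0.0296,"tz":0,"wx":0,"wy":0,"wz":0},
  {"gripper":0.062,"tx":0.0116,"ty":0.0296,"tz":0,"wx":0,"wy":0,"wz":0},
  {"gripper":0.062,"tx":0.0116,"ty":0.0296,"tz":0,"wx":0,"wy":0,"wz":0},
  {"gripper":0.062,"tx":0,"ty":0,"tz":0.025,"wx":0,"wy":0,"wz":0},
  {"gripper":0.062,"tx":0,"ty":0,"tz":0.025,"wx":0,"wy":0,"wz":0},
  {"gripper":0.062,"tx":0,"ty":0,"tz":0,"wx":0,"wy":0,"wz":0},
  {"gripper":0.062,"tx":0,"ty":0,"tz":0,"wx":0,"wy":0,"wz":0},
])

```text
time_s: 3.17
ee_pos: [0.6383, 0.1953, 0.2534]
tool_rot: [[-1.0, -0.008, -0.003], [-0.008, 1.0, -0.0], [0.003, -0.0, -1.0]]
wrist_force: [1.4, -0.5, 0.7]
finger_gap: 0.0619
grasp_force: 0.0
```

```bash
python3 look.py b1
```

```text
3.1667 [0.63828021 0.19529411 0.2534401 ]
```

View pics/b1.png

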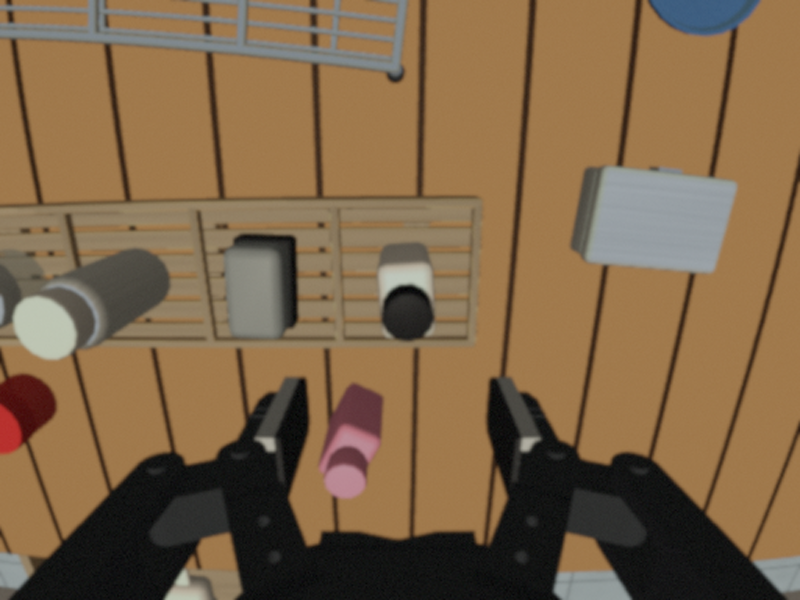

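The cap is at (408,312), the body below it, and the fingertips at about (297,400) and (495,400). The bottle is therefore about 10 px right of the finger centre line.

```bash
python3 - <<'E'
import pickle
from h import *
from station import r
c=pickle.load(open('b1.pkl','rb')); s=lambda L:[((x+.5)*.64-.5,(y+.5)*.64-.5) for x,y in L]
print(c['cx']/.64,ray(c,s([(408,312)]),.106).round(4),ray(c,s([(379,258),(432,258)]),.082).round(4)); print('case',ray(c,s([(256,287)]),.06).round(4),'wire farleft',ray(c,s([(396,68)]),.024).round(4))
p=r.get_state()['ee_pos'];print(p.round(4),proj(c,[p+[0,0,-.073]])/.64)
E
```

```text
397.22185355495634 [[0.6366 0.2008 0.106 ]] [[0.6141 0.1852 0.082 ]
 [0.6138 0.2141 0.082 ]]
case [[0.6379 0.1087 0.06  ]] wire farleft [[0.5093 0.1935 0.024 ]]
[0.6396 0.1951 0.2551] [[396.19468241 392.86255612]]
```

Call:
servo_tool([
  {"gripper":0.062,"tx":0.001,"ty":0.004,"tz":0.022,"wx":0,"wy":0,"wz":0},
  {"gripper":0.062,"tx":0,"ty":0,"tz":0.03,"wx":0,"wy":0,"wz":0},
  {"gripper":0.062,"tx":0,"ty":0,"tz":0.03,"wx":0,"wy":0,"wz":0},
  {"gripper":0.062,"tx":0,"ty":0,"tz":0.03,"wx":0,"wy":0,"wz":0},
  {"gripper":0.062,"tx":0,"ty":0,"tz":0.015,"wx":0,"wy":0,"wz":0},
  {"gripper":0.062,"tx":0,"ty":0,"tz":0.007,"wx":0,"wy":0,"wz":0},
  {"gripper":0.062,"tx":0,"ty":0,"tz":0,"wx":0,"wy":0,"wz":0},
  {"gripper":0.062,"tx":0,"ty":0,"tz":0,"wx":0,"wy":0,"wz":0},
])

```text
time_s: 3.88
ee_pos: [0.6404, 0.1992, 0.1219]
tool_rot: [[-1.0, -0.007, 0.003], [-0.007, 1.0, 0.0], [-0.003, 0.0, -1.0]]
wrist_force: [0.3, 0.5, 0.5]
finger_gap: 0.0621
grasp_force: 0.0
```

Call:
servo_tool([
  {"gripper":0.045,"tx":0,"ty":0,"tz":0,"wx":0,"wy":0,"wz":0},
  {"gripper":0.038,"tx":0,"ty":0,"tz":0,"wx":0,"wy":0,"wz":0},
  {"gripper":0.034,"tx":0,"ty":0,"tz":0,"wx":0,"wy":0,"wz":0},
  {"gripper":0.031,"tx":0,"ty":0,"tz":0,"wx":0,"wy":0,"wz":0},
  {"gripper":0.02,"tx":0,"ty":0,"tz":0,"wx":0,"wy":0,"wz":0},
  {"gripper":0.02,"tx":0,"ty":0,"tz":0,"wx":0,"wy":0,"wz":0},
  {"gripper":0.02,"tx":0,"ty":0,"tz":0,"wx":0,"wy":0,"wz":0},
])

```text
time_s: 4.47
ee_pos: [0.6402, 0.1995, 0.1217]
tool_rot: [[-1.0, -0.007, 0.003], [-0.007, 1.0, 0.0], [-0.003, 0.0, -1.0]]
wrist_force: [0.6, 1.0, 6.1]
finger_gap: 0.0319
grasp_force: 29.2
```

Call:
servo_tool([
  {"gripper":0.02,"tx":0,"ty":0,"tz":-0.01,"wx":0,"wy":0,"wz":0},
  {"gripper":0.02,"tx":0,"ty":0,"tz":-0.03,"wx":0,"wy":0,"wz":0},
  {"gripper":0.02,"tx":0,"ty":0,"tz":-0.03,"wx":0,"wy":0,"wz":0},
  {"gripper":0.02,"tx":0,"ty":0,"tz":-0.03,"wx":0,"wy":0,"wz":0},
  {"gripper":0.02,"tx":0.02,"ty":-0.004,"tz":-0.02,"wx":0,"wy":0,"wz":0},
  {"gripper":0.02,"tx":0.033,"ty":-0.0085,"tz":0,"wx":0,"wy":0,"wz":0},
  {"gripper":0.02,"tx":0.033,"ty":-0.0085,"tz":0,"wx":0,"wy":0,"wz":0},
  {"gripper":0.02,"tx":0.033,"ty":-0.0085,"tz":0,"wx":0,"wy":0,"wz":0},
])

```text
time_s: 5.13
ee_pos: [0.5188, 0.1685, 0.2404]
tool_rot: [[-1.0, -0.007, 0.0], [-0.007, 1.0, -0.0], [-0.0, -0.0, -1.0]]
wrist_force: [-0.1, 0.0, -1.4]
finger_gap: 0.0317
grasp_force: 29.4
```

Call:
servo_tool([
  {"gripper":0.02,"tx":0.033,"ty":-0.0085,"tz":0,"wx":0,"wy":0,"wz":0},
  {"gripper":0.02,"tx":0.033,"ty":-0.0085,"tz":0,"wx":0,"wy":0,"wz":0},
  {"gripper":0.02,"tx":0,"ty":0,"tz":0,"wx":0,"wy":0,"wz":0.06},
  {"gripper":0.02,"tx":0,"ty":0,"tz":0,"wx":0,"wy":0,"wz":0.06},
  {"gripper":0.02,"tx":0,"ty":0,"tz":0,"wx":0,"wy":0,"wz":0},
  {"gripper":0.02,"tx":0,"ty":0,"tz":0,"wx":0,"wy":0,"wz":0},
  {"gripper":0.02,"tx":0,"ty":0,"tz":0,"wx":0,"wy":0,"wz":0},
])

```text
time_s: 5.72
ee_pos: [0.4547, 0.1514, 0.2401]
tool_rot: [[-0.994, 0.111, 0.0], [0.111, 0.994, -0.0], [-0.0, -0.0, -1.0]]
wrist_force: [-0.3, -0.1, -1.8]
finger_gap: 0.0324
grasp_force: 29.4
```

```bash
python3 look.py p1
```

```text
5.7167 [0.45474477 0.15140887 0.24012654]
```

View pics/p1.png

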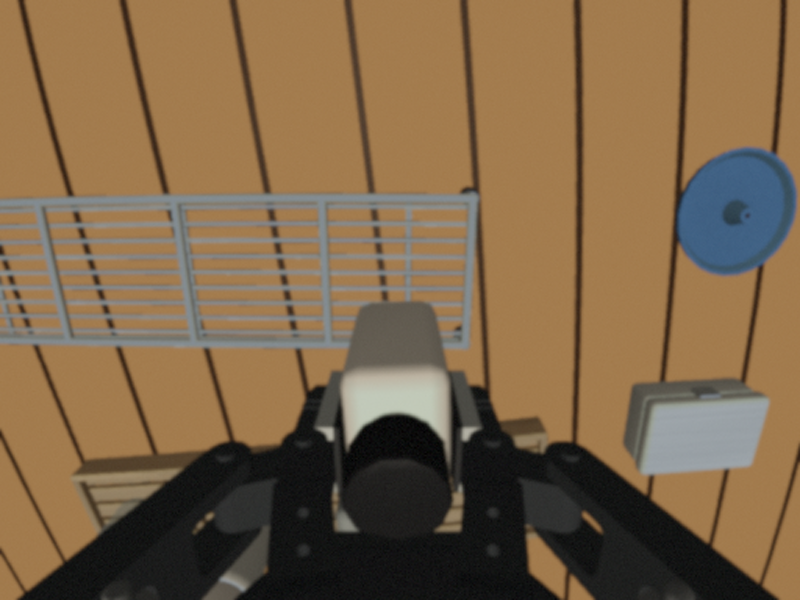

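The bottle is held upright. Bay 1's frame runs from divider (322,200)-(327,343) to end wire (474,197)-(466,344), and the rack is parallel to the picture. The bottle's lower near edge is (362,305)-(432,305).

```bash
cat >bay.py <<'E'
import pickle,sys
from h import *
from station import r
def bay(n,pts,near=None,zb=None):
    c=pickle.load(open(n+'.pkl','rb')); s=lambda L:[((x+.5)*.64-.5,(y+.5)*.64-.5) for x,y in L]
    P=ray(c,s(pts),.024)[:,:2];C=P.mean(0);S=r.get_state();R=S['tool_rot'][:2,:2];p=S['ee_pos'][:2]
    a=P[1]-P[0]+P[3]-P[2] # near->far
    print('bay',C.round(4),'sizes',np.linalg.norm(P[1]-P[0]).round(4),np.linalg.norm(P[2]-P[0]).round(4),'yaw',np.degrees(np.arctan2(a[1],a[0])).round(2),'tool shift to bay',(R.T@(C-p)).round(4),'z',S['ee_pos'][2].round(4))
    if near:
        Q=ray(c,s(near),zb)[:,:2];print('near edge in tool',((Q-p)@R).round(4))
E
python3 - <<'E'
from bay import *
bay('p1',[(322,200),(327,343),(474,197),(466,344)],[(362,305),(432,305)],.134)
E
```

```text
bay [0.4529 0.1519] sizes 0.0973 0.0948 yaw -6.86 tool shift to bay [0.002  0.0002] z 0.24
near edge in tool [[ 0.0195 -0.0143]
 [ 0.0195  0.0146]]
```

Call:
servo_tool([
  {"gripper":0.02,"tx":0.0025,"ty":0,"tz":0.02,"wx":0,"wy":0,"wz":0},
  {"gripper":0.02,"tx":0,"ty":0,"tz":0.03,"wx":0,"wy":0,"wz":0},
  {"gripper":0.02,"tx":0,"ty":0,"tz":0.03,"wx":0,"wy":0,"wz":0},
  {"gripper":0.02,"tx":0,"ty":0,"tz":0.02,"wx":0,"wy":0,"wz":0},
  {"gripper":0.02,"tx":0,"ty":0,"tz":0.01,"wx":0,"wy":0,"wz":0},
  {"gripper":0.02,"tx":0,"ty":0,"tz":0.005,"wx":0,"wy":0,"wz":0},
  {"gripper":0.02,"tx":0,"ty":0,"tz":0,"wx":0,"wy":0,"wz":0},
  {"gripper":0.02,"tx":0,"ty":0,"tz":0,"wx":0,"wy":0,"wz":0},
])

```text
time_s: 6.43
ee_pos: [0.4529, 0.1518, 0.1257]
tool_rot: [[-0.994, 0.112, 0.001], [0.112, 0.994, 0.0], [-0.001, 0.0, -1.0]]
wrist_force: [-0.3, -0.4, -1.1]
finger_gap: 0.0323
grasp_force: 29.4
```

Call:
servo_tool([
  {"gripper":0.02,"tx":0,"ty":0,"tz":0.001,"wx":0,"wy":0,"wz":0},
  {"gripper":0.02,"tx":0,"ty":0,"tz":0,"wx":0,"wy":0,"wz":0},
  {"gripper":0.02,"tx":0,"ty":0,"tz":0,"wx":0,"wy":0,"wz":0},
])

```text
time_s: 6.68
ee_pos: [0.4527, 0.1518, 0.1248]
tool_rot: [[-0.994, 0.112, 0.002], [0.112, 0.994, 0.0], [-0.002, 0.0, -1.0]]
wrist_force: [0.4, -0.0, -1.9]
finger_gap: 0.0321
grasp_force: 29.4
```

Call:
servo_tool([
  {"gripper":0.02,"tx":0,"ty":0,"tz":0.001,"wx":0,"wy":0,"wz":0},
  {"gripper":0.02,"tx":0,"ty":0,"tz":0.001,"wx":0,"wy":0,"wz":0},
  {"gripper":0.02,"tx":0,"ty":0,"tz":0,"wx":0,"wy":0,"wz":0},
])

```text
time_s: 6.93
ee_pos: [0.452, 0.1517, 0.1219]
tool_rot: [[-0.994, 0.113, 0.0], [0.113, 0.994, 0.0], [-0.0, 0.0, -1.0]]
wrist_force: [-0.7, 0.1, -0.9]
finger_gap: 0.032
grasp_force: 29.4
```

Call:
servo_tool([
  {"gripper":0.02,"tx":0,"ty":0,"tz":0.001,"wx":0,"wy":0,"wz":0},
  {"gripper":0.02,"tx":0,"ty":0,"tz":0,"wx":0,"wy":0,"wz":0},
  {"gripper":0.02,"tx":0,"ty":0,"tz":0,"wx":0,"wy":0,"wz":0},
])

```text
time_s: 7.18
ee_pos: [0.4523, 0.1518, 0.1217]
tool_rot: [[-0.994, 0.112, 0.0], [0.112, 0.994, 0.0], [-0.0, 0.0, -1.0]]
wrist_force: [-3.2, -0.3, 6.4]
finger_gap: 0.032
grasp_force: 28.6
```

Call:
servo_tool([
  {"gripper":0.036,"tx":0,"ty":0,"tz":0,"wx":0,"wy":0,"wz":0},
  {"gripper":0.045,"tx":0,"ty":0,"tz":0,"wx":0,"wy":0,"wz":0},
  {"gripper":0.055,"tx":0,"ty":0,"tz":0,"wx":0,"wy":0,"wz":0},
  {"gripper":0.055,"tx":0,"ty":0,"tz":-0.02,"wx":0,"wy":0,"wz":0},
  {"gripper":0.055,"tx":0,"ty":0,"tz":-0.03,"wx":0,"wy":0,"wz":0},
  {"gripper":0.055,"tx":0,"ty":0,"tz":-0.03,"wx":0,"wy":0,"wz":0},
  {"gripper":0.055,"tx":0,"ty":0,"tz":-0.03,"wx":0,"wy":0,"wz":0},
  {"gripper":0.055,"tx":0,"ty":0,"tz":-0.03,"wx":0,"wy":0,"wz":0},
])

```text
time_s: 7.85
ee_pos: [0.4517, 0.1517, 0.2621]
tool_rot: [[-0.994, 0.113, -0.0], [0.113, 0.994, 0.0], [0.0, -0.0, -1.0]]
wrist_force: [0.3, -0.4, 0.4]
finger_gap: 0.055
grasp_force: 0.0
```

Call:
servo_tool([
  {"gripper":0.062,"tx":0,"ty":0,"tz":0,"wx":0,"wy":0,"wz":-0.06},
  {"gripper":0.062,"tx":0,"ty":0,"tz":0,"wx":0,"wy":0,"wz":-0.06},
  {"gripper":0.062,"tx":-0.0315,"ty":-0.008,"tz":0,"wx":0,"wy":0,"wz":0},
  {"gripper":0.062,"tx":-0.0315,"ty":-0.008,"tz":0,"wx":0,"wy":0,"wz":0},
  {"gripper":0.062,"tx":-0.0315,"ty":-0.008,"tz":0,"wx":0,"wy":0,"wz":0},
  {"gripper":0.062,"tx":-0.0315,"ty":-0.008,"tz":0,"wx":0,"wy":0,"wz":0},
  {"gripper":0.062,"tx":-0.0315,"ty":-0.008,"tz":0,"wx":0,"wy":0,"wz":0},
  {"gripper":0.062,"tx":-0.0315,"ty":-0.008,"tz":0,"wx":0,"wy":0,"wz":0},
])

```text
time_s: 8.52
ee_pos: [0.6428, 0.1046, 0.2604]
tool_rot: [[-1.0, -0.007, -0.0], [-0.007, 1.0, 0.0], [0.0, 0.0, -1.0]]
wrist_force: [0.5, 1.0, -0.0]
finger_gap: 0.0617
grasp_force: 0.0
```

Call:
servo_tool([
  {"gripper":0.062,"tx":0,"ty":0,"tz":0,"wx":0,"wy":0,"wz":0},
  {"gripper":0.062,"tx":0,"ty":0,"tz":0,"wx":0,"wy":0,"wz":0},
  {"gripper":0.062,"tx":0,"ty":0,"tz":0,"wx":0,"wy":0,"wz":0},
])

```text
time_s: 8.77
ee_pos: [0.6408, 0.1051, 0.26]
tool_rot: [[-1.0, -0.007, -0.002], [-0.007, 1.0, 0.0], [0.002, 0.0, -1.0]]
wrist_force: [-0.6, -0.0, -0.4]
finger_gap: 0.0619
grasp_force: 0.0
```

```bash
python3 look.py b2
```

```text
8.7667 [0.64084897 0.10508401 0.25999885]
```

View pics/b2.png

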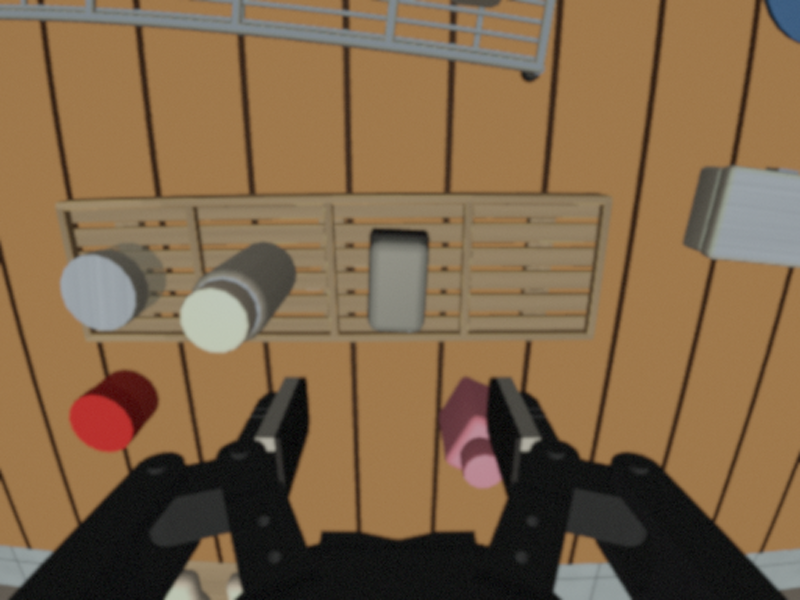

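The case lid spans (369-427, 237-332), centred at (398,284), which is on the finger centre line and within about a millimetre in x. I'll go down on it.

Call:
servo_tool([
  {"gripper":0.062,"tx":0,"ty":0,"tz":0.03,"wx":0,"wy":0,"wz":0},
  {"gripper":0.062,"tx":0,"ty":0,"tz":0.035,"wx":0,"wy":0,"wz":0},
  {"gripper":0.062,"tx":0,"ty":0,"tz":0.035,"wx":0,"wy":0,"wz":0},
  {"gripper":0.062,"tx":0,"ty":0,"tz":0.035,"wx":0,"wy":0,"wz":0},
  {"gripper":0.062,"tx":0,"ty":0,"tz":0.015,"wx":0,"wy":0,"wz":0},
  {"gripper":0.062,"tx":0,"ty":0,"tz":0.009,"wx":0,"wy":0,"wz":0},
  {"gripper":0.062,"tx":0,"ty":0,"tz":0,"wx":0,"wy":0,"wz":0},
  {"gripper":0.062,"tx":0,"ty":0,"tz":0,"wx":0,"wy":0,"wz":0},
])

```text
time_s: 9.48
ee_pos: [0.6422, 0.1053, 0.1035]
tool_rot: [[-1.0, -0.008, 0.002], [-0.008, 1.0, -0.0], [-0.002, -0.0, -1.0]]
wrist_force: [-0.5, -0.2, 0.3]
finger_gap: 0.0617
grasp_force: 0.0
```

Call:
servo_tool([
  {"gripper":0.05,"tx":0,"ty":0,"tz":0,"wx":0,"wy":0,"wz":0},
  {"gripper":0.043,"tx":0,"ty":0,"tz":0,"wx":0,"wy":0,"wz":0},
  {"gripper":0.039,"tx":0,"ty":0,"tz":0,"wx":0,"wy":0,"wz":0},
  {"gripper":0.036,"tx":0,"ty":0,"tz":0,"wx":0,"wy":0,"wz":0},
  {"gripper":0.025,"tx":0,"ty":0,"tz":0,"wx":0,"wy":0,"wz":0},
  {"gripper":0.025,"tx":0,"ty":0,"tz":0,"wx":0,"wy":0,"wz":0},
  {"gripper":0.025,"tx":0,"ty":0,"tz":0,"wx":0,"wy":0,"wz":0},
])

```text
time_s: 10.07
ee_pos: [0.6429, 0.105, 0.1046]
tool_rot: [[-1.0, -0.007, 0.004], [-0.007, 1.0, -0.0], [-0.004, -0.0, -1.0]]
wrist_force: [-0.5, -0.9, 7.8]
finger_gap: 0.0373
grasp_force: 29.2
```

Call:
servo_tool([
  {"gripper":0.025,"tx":0,"ty":0,"tz":-0.01,"wx":0,"wy":0,"wz":0},
  {"gripper":0.025,"tx":0,"ty":0,"tz":-0.03,"wx":0,"wy":0,"wz":0},
  {"gripper":0.025,"tx":0,"ty":0,"tz":-0.035,"wx":0,"wy":0,"wz":0},
  {"gripper":0.025,"tx":0,"ty":0,"tz":-0.035,"wx":0,"wy":0,"wz":0},
  {"gripper":0.025,"tx":0,"ty":0,"tz":-0.035,"wx":0,"wy":0,"wz":0},
  {"gripper":0.025,"tx":0.0333,"ty":-0.0077,"tz":0,"wx":0,"wy":0,"wz":0},
  {"gripper":0.025,"tx":0.0333,"ty":-0.0077,"tz":0,"wx":0,"wy":0,"wz":0},
  {"gripper":0.025,"tx":0.0333,"ty":-0.0077,"tz":0,"wx":0,"wy":0,"wz":0},
])

```text
time_s: 10.73
ee_pos: [0.5409, 0.081, 0.2486]
tool_rot: [[-1.0, -0.008, 0.003], [-0.008, 1.0, -0.0], [-0.003, -0.0, -1.0]]
wrist_force: [0.2, -0.4, -0.2]
finger_gap: 0.0374
grasp_force: 30.0
```

Call:
servo_tool([
  {"gripper":0.025,"tx":0.0333,"ty":-0.0077,"tz":0,"wx":0,"wy":0,"wz":0},
  {"gripper":0.025,"tx":0.0333,"ty":-0.0077,"tz":0,"wx":0,"wy":0,"wz":0},
  {"gripper":0.025,"tx":0.0333,"ty":-0.0077,"tz":0,"wx":0,"wy":0,"wz":0},
  {"gripper":0.025,"tx":0,"ty":0,"tz":0,"wx":0,"wy":0,"wz":0.06},
  {"gripper":0.025,"tx":0,"ty":0,"tz":0,"wx":0,"wy":0,"wz":0.06},
  {"gripper":0.025,"tx":0,"ty":0,"tz":0,"wx":0,"wy":0,"wz":0},
  {"gripper":0.025,"tx":0,"ty":0,"tz":0,"wx":0,"wy":0,"wz":0},
  {"gripper":0.025,"tx":0,"ty":0,"tz":0,"wx":0,"wy":0,"wz":0},
])

```text
time_s: 11.4
ee_pos: [0.4423, 0.0574, 0.2474]
tool_rot: [[-0.994, 0.111, 0.001], [0.111, 0.994, -0.0], [-0.001, -0.0, -1.0]]
wrist_force: [-0.2, 0.1, -1.1]
finger_gap: 0.0373
grasp_force: 30.1
```

```bash
python3 look.py p2
```

```text
11.4 [0.4422685  0.05739921 0.24744573]
```

View pics/p2.png

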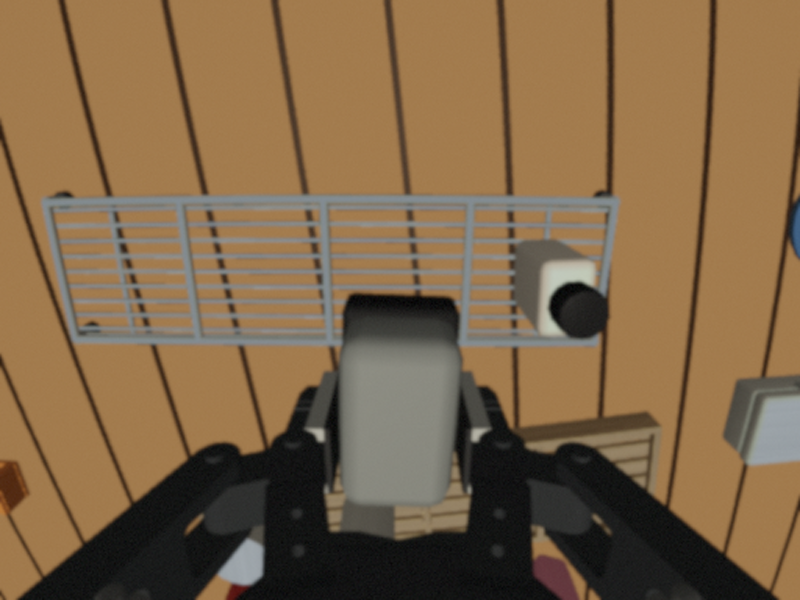

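The case is held level. Bay 2 lies between dividers (324,203)-(328,342) and (470,202)-(463,342). The bottle stands upright in bay 1 at about (560,290).

```bash
python3 - <<'E'
from bay import *
bay('p2',[(324,203),(328,342),(470,202),(463,342)],[(350,297),(453,297)],.159)
bay('p2',[(470,202),(463,342),(613,202),(599,343)])
c=pickle.load(open('p2.pkl','rb')); s=lambda L:[((x+.5)*.64-.5,(y+.5)*.64-.5) for x,y in L]
print('bottle cap',ray(c,s([(579,311)]),.106).round(4),'body top edges',ray(c,s([(541,298),(598,290)]),.082).round(4))
E
```

```text
bay [0.4432 0.0569] sizes 0.0971 0.0936 yaw -6.95 tool shift to bay [-0.001  -0.0004] z 0.2472
near edge in tool [[ 0.0287 -0.0172]
 [ 0.0288  0.0208]]
bay [0.4535 0.1517] sizes 0.0977 0.0937 yaw -4.95 tool shift to bay [-0.0008  0.0949] z 0.2472
bottle cap [[0.4486 0.1491 0.106 ]] body top edges [[0.4484 0.1369 0.082 ]
 [0.4472 0.1689 0.082 ]]
```

```bash
python3 - <<'E'
from bay import *
c=pickle.load(open('p2.pkl','rb')); s=lambda L:[((x+.5)*.64-.5,(y+.5)*.64-.5) for x,y in L]
S=r.get_state();R=S['tool_rot'][:2,:2];p=S['ee_pos'][:2]
t=lambda L,z:((ray(c,s(L),z)[:,:2]-p)@R*1000).round(1).tolist()
print('lid near/far',t([(400,341),(398,505)],.2028),'base near low',t([(400,296)],.159))
print('bottle near top edge, far-left corner',t([(570,261),(541,336)],.082),'bottom near edge',t([(535,241)],.016),'cap',t([(581,313)],.106))
c=pickle.load(open('p1.pkl','rb'));
print('p1 bottle near top, ',[(ray(c,s(L),z)[:,:2]-[.4547,.1514]).round(4).tolist() for L,z in(([(397,370)],.2),([(397,302)],.134))])
E
```

```text
lid near/far [[30.5, 1.0], [-27.3, 0.5]] base near low [[29.2, 1.3]]
bottle near top edge, far-left corner [[23.8, 93.5], [-20.1, 82.1]] bottom near edge [[21.4, 93.7]] cap [[2.8, 93.0]]
p1 bottle near top,  [[[-0.0237, 0.0029]], [[-0.0206, 0.0025]]]
```

Call:
servo_tool([
  {"gripper":0.025,"tx":-0.0015,"ty":-0.0005,"tz":0.025,"wx":0,"wy":0,"wz":0},
  {"gripper":0.025,"tx":0,"ty":0,"tz":0.035,"wx":0,"wy":0,"wz":0},
  {"gripper":0.025,"tx":0,"ty":0,"tz":0.035,"wx":0,"wy":0,"wz":0},
  {"gripper":0.025,"tx":0,"ty":0,"tz":0.025,"wx":0,"wy":0,"wz":0},
  {"gripper":0.025,"tx":0,"ty":0,"tz":0.012,"wx":0,"wy":0,"wz":0},
  {"gripper":0.025,"tx":0,"ty":0,"tz":0.006,"wx":0,"wy":0,"wz":0},
  {"gripper":0.025,"tx":0,"ty":0,"tz":0.002,"wx":0,"wy":0,"wz":0},
  {"gripper":0.025,"tx":0,"ty":0,"tz":0,"wx":0,"wy":0,"wz":0},
])

```text
time_s: 12.12
ee_pos: [0.4438, 0.0568, 0.107]
tool_rot: [[-0.994, 0.112, -0.0], [0.112, 0.994, 0.0], [0.0, 0.0, -1.0]]
wrist_force: [0.7, 0.3, -0.9]
finger_gap: 0.0374
grasp_force: 30.2
```

Call:
servo_tool([
  {"gripper":0.025,"tx":0,"ty":0,"tz":0.001,"wx":0,"wy":0,"wz":0},
  {"gripper":0.025,"tx":0,"ty":0,"tz":0,"wx":0,"wy":0,"wz":0},
  {"gripper":0.025,"tx":0,"ty":0,"tz":0,"wx":0,"wy":0,"wz":0},
])

```text
time_s: 12.37
ee_pos: [0.4441, 0.0567, 0.1068]
tool_rot: [[-0.994, 0.112, 0.002], [0.112, 0.994, -0.0], [-0.002, -0.0, -1.0]]
wrist_force: [-0.5, 0.8, -0.9]
finger_gap: 0.0376
grasp_force: 30.2
```

Call:
servo_tool([
  {"gripper":0.025,"tx":0,"ty":0,"tz":0.001,"wx":0,"wy":0,"wz":0},
  {"gripper":0.025,"tx":0,"ty":0,"tz":0,"wx":0,"wy":0,"wz":0},
  {"gripper":0.025,"tx":0,"ty":0,"tz":0,"wx":0,"wy":0,"wz":0},
])

```text
time_s: 12.62
ee_pos: [0.4435, 0.0567, 0.1051]
tool_rot: [[-0.994, 0.113, 0.0], [0.113, 0.994, -0.0], [-0.0, -0.0, -1.0]]
wrist_force: [0.7, 0.2, 0.2]
finger_gap: 0.0372
grasp_force: 30.2
```

Call:
servo_tool([
  {"gripper":0.025,"tx":0,"ty":0,"tz":0.001,"wx":0,"wy":0,"wz":0},
  {"gripper":0.025,"tx":0,"ty":0,"tz":0,"wx":0,"wy":0,"wz":0},
  {"gripper":0.025,"tx":0,"ty":0,"tz":0,"wx":0,"wy":0,"wz":0},
])

```text
time_s: 12.87
ee_pos: [0.4436, 0.0567, 0.1046]
tool_rot: [[-0.994, 0.112, 0.0], [0.112, 0.994, -0.0], [-0.0, -0.0, -1.0]]
wrist_force: [-3.4, 0.0, 7.9]
finger_gap: 0.0374
grasp_force: 32.6
```

Call:
servo_tool([
  {"gripper":0.041,"tx":0,"ty":0,"tz":0,"wx":0,"wy":0,"wz":0},
  {"gripper":0.05,"tx":0,"ty":0,"tz":0,"wx":0,"wy":0,"wz":0},
  {"gripper":0.058,"tx":0,"ty":0,"tz":0,"wx":0,"wy":0,"wz":0},
  {"gripper":0.058,"tx":0,"ty":0,"tz":-0.02,"wx":0,"wy":0,"wz":0},
  {"gripper":0.058,"tx":0,"ty":0,"tz":-0.035,"wx":0,"wy":0,"wz":0},
  {"gripper":0.058,"tx":0,"ty":0,"tz":-0.035,"wx":0,"wy":0,"wz":0},
  {"gripper":0.07,"tx":0,"ty":0,"tz":-0.035,"wx":0,"wy":0,"wz":0},
  {"gripper":0.07,"tx":0,"ty":0,"tz":-0.035,"wx":0,"wy":0,"wz":0},
])

```text
time_s: 13.53
ee_pos: [0.4429, 0.0568, 0.2654]
tool_rot: [[-0.994, 0.113, -0.0], [0.113, 0.994, 0.0], [0.0, 0.0, -1.0]]
wrist_force: [1.2, 0.4, 0.0]
finger_gap: 0.0703
grasp_force: 0.0
```

Call:
servo_tool([
  {"gripper":0.07,"tx":0,"ty":0,"tz":0,"wx":0,"wy":0,"wz":-0.06},
  {"gripper":0.07,"tx":0,"ty":0,"tz":0,"wx":0,"wy":0,"wz":-0.06},
  {"gripper":0.07,"tx":-0.033,"ty":-0.0079,"tz":0,"wx":0,"wy":0,"wz":0},
  {"gripper":0.07,"tx":-0.033,"ty":-0.0079,"tz":0,"wx":0,"wy":0,"wz":0},
  {"gripper":0.07,"tx":-0.033,"ty":-0.0079,"tz":0,"wx":0,"wy":0,"wz":0},
  {"gripper":0.07,"tx":-0.033,"ty":-0.0079,"tz":0,"wx":0,"wy":0,"wz":0},
  {"gripper":0.07,"tx":-0.033,"ty":-0.0079,"tz":0,"wx":0,"wy":0,"wz":0},
  {"gripper":0.07,"tx":-0.033,"ty":-0.0079,"tz":0,"wx":0,"wy":0,"wz":0},
])

```text
time_s: 14.2
ee_pos: [0.6431, 0.0104, 0.2633]
tool_rot: [[-1.0, -0.007, -0.001], [-0.007, 1.0, 0.0], [0.001, 0.0, -1.0]]
wrist_force: [0.9, 0.3, 0.2]
finger_gap: 0.0699
grasp_force: 0.0
```

Call:
servo_tool([
  {"gripper":0.07,"tx":0,"ty":0,"tz":0,"wx":0,"wy":0,"wz":0},
  {"gripper":0.07,"tx":0,"ty":0,"tz":0,"wx":0,"wy":0,"wz":0},
  {"gripper":0.07,"tx":0,"ty":0,"tz":0,"wx":0,"wy":0,"wz":0},
])

```text
time_s: 14.45
ee_pos: [0.6411, 0.0109, 0.2629]
tool_rot: [[-1.0, -0.007, -0.002], [-0.007, 1.0, 0.0], [0.002, 0.0, -1.0]]
wrist_force: [0.7, -0.4, -0.5]
finger_gap: 0.0703
grasp_force: 0.0
```

```bash
python3 look.py b3
```

```text
14.45 [0.64109823 0.01089815 0.26289437]
```

View pics/b3.png

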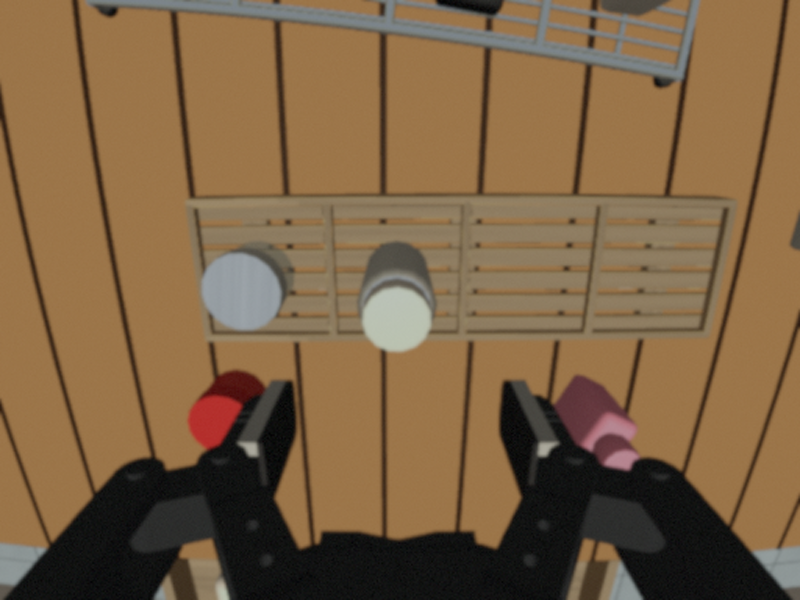

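The can's cap is centred at (396,319), on the finger centre line. The jar's lid is at (243,291).

```bash
python3 - <<'E'
import pickle
from h import *
c=pickle.load(open('b3.pkl','rb')); s=lambda L:[((x+.5)*.64-.5,(y+.5)*.64-.5) for x,y in L]
print('can',ray(c,s([(396.5,318.5)]),.116).round(4),'jar',ray(c,s([(242.5,290.5)]),.062).round(4),'foot near edge +22.5',ray(c,s([(396.5,241)]),.016).round(4))
E
```

```text
can [[0.643  0.0107 0.116 ]] jar [[ 0.6455 -0.0868  0.062 ]] foot near edge +22.5 [[0.6225 0.0104 0.016 ]]
```

Call:
servo_tool([
  {"gripper":0.07,"tx":-0.0025,"ty":0,"tz":0.02,"wx":0,"wy":0,"wz":0},
  {"gripper":0.07,"tx":0,"ty":0,"tz":0.03,"wx":0,"wy":0,"wz":0},
  {"gripper":0.07,"tx":0,"ty":0,"tz":0.03,"wx":0,"wy":0,"wz":0},
  {"gripper":0.07,"tx":0,"ty":0,"tz":0.03,"wx":0,"wy":0,"wz":0},
  {"gripper":0.07,"tx":0,"ty":0,"tz":0.015,"wx":0,"wy":0,"wz":0},
  {"gripper":0.07,"tx":0,"ty":0,"tz":0.008,"wx":0,"wy":0,"wz":0},
  {"gripper":0.07,"tx":0,"ty":0,"tz":0,"wx":0,"wy":0,"wz":0},
  {"gripper":0.07,"tx":0,"ty":0,"tz":0,"wx":0,"wy":0,"wz":0},
])

```text
time_s: 15.17
ee_pos: [0.6443, 0.011, 0.132]
tool_rot: [[-1.0, -0.008, 0.001], [-0.008, 1.0, -0.0], [-0.001, -0.0, -1.0]]
wrist_force: [0.9, -0.7, -0.2]
finger_gap: 0.0698
grasp_force: 0.0
```

Call:
servo_tool([
  {"gripper":0.055,"tx":0,"ty":0,"tz":0,"wx":0,"wy":0,"wz":0},
  {"gripper":0.049,"tx":0,"ty":0,"tz":0,"wx":0,"wy":0,"wz":0},
  {"gripper":0.046,"tx":0,"ty":0,"tz":0,"wx":0,"wy":0,"wz":0},
  {"gripper":0.043,"tx":0,"ty":0,"tz":0,"wx":0,"wy":0,"wz":0},
  {"gripper":0.033,"tx":0,"ty":0,"tz":0,"wx":0,"wy":0,"wz":0},
  {"gripper":0.033,"tx":0,"ty":0,"tz":0,"wx":0,"wy":0,"wz":0},
  {"gripper":0.033,"tx":0,"ty":0,"tz":0,"wx":0,"wy":0,"wz":0},
])

```text
time_s: 15.75
ee_pos: [0.6451, 0.0106, 0.1326]
tool_rot: [[-1.0, -0.007, 0.002], [-0.007, 1.0, -0.0], [-0.002, -0.001, -1.0]]
wrist_force: [-0.7, -1.0, 6.9]
finger_gap: 0.0439
grasp_force: 31.1
```

Call:
servo_tool([
  {"gripper":0.033,"tx":0,"ty":0,"tz":-0.01,"wx":0,"wy":0,"wz":0},
  {"gripper":0.033,"tx":0,"ty":0,"tz":-0.02,"wx":0,"wy":0,"wz":0},
  {"gripper":0.033,"tx":0,"ty":0,"tz":-0.03,"wx":0,"wy":0,"wz":0},
  {"gripper":0.033,"tx":0,"ty":0,"tz":-0.03,"wx":0,"wy":0,"wz":0},
  {"gripper":0.033,"tx":0,"ty":0,"tz":-0.03,"wx":0,"wy":0,"wz":0},
  {"gripper":0.033,"tx":0.0353,"ty":-0.0078,"tz":0,"wx":0,"wy":0,"wz":0},
  {"gripper":0.033,"tx":0.0353,"ty":-0.0078,"tz":0,"wx":0,"wy":0,"wz":0},
  {"gripper":0.033,"tx":0.0353,"ty":-0.0078,"tz":0,"wx":0,"wy":0,"wz":0},
])

```text
time_s: 16.42
ee_pos: [0.5373, -0.0134, 0.2517]
tool_rot: [[-1.0, -0.008, 0.001], [-0.008, 1.0, -0.0], [-0.001, -0.0, -1.0]]
wrist_force: [0.0, 0.3, -1.2]
finger_gap: 0.0438
grasp_force: 31.1
```

Call:
servo_tool([
  {"gripper":0.033,"tx":0.0353,"ty":-0.0078,"tz":0,"wx":0,"wy":0,"wz":0},
  {"gripper":0.033,"tx":0.0353,"ty":-0.0078,"tz":0,"wx":0,"wy":0,"wz":0},
  {"gripper":0.033,"tx":0.0353,"ty":-0.0078,"tz":0,"wx":0,"wy":0,"wz":0},
  {"gripper":0.033,"tx":0,"ty":0,"tz":0,"wx":0,"wy":0,"wz":0.06},
  {"gripper":0.033,"tx":0,"ty":0,"tz":0,"wx":0,"wy":0,"wz":0.06},
  {"gripper":0.033,"tx":0,"ty":0,"tz":0,"wx":0,"wy":0,"wz":0},
  {"gripper":0.033,"tx":0,"ty":0,"tz":0,"wx":0,"wy":0,"wz":0},
  {"gripper":0.033,"tx":0,"ty":0,"tz":0,"wx":0,"wy":0,"wz":0},
])

```text
time_s: 17.08
ee_pos: [0.433, -0.0375, 0.2511]
tool_rot: [[-0.994, 0.111, 0.0], [0.111, 0.994, -0.0], [-0.0, -0.0, -1.0]]
wrist_force: [0.5, 0.2, -1.6]
finger_gap: 0.0442
grasp_force: 31.2
```

```bash
python3 look.py p3
```

```text
17.0833 [ 0.43295399 -0.03750237  0.25113887]
```

View pics/p3.png

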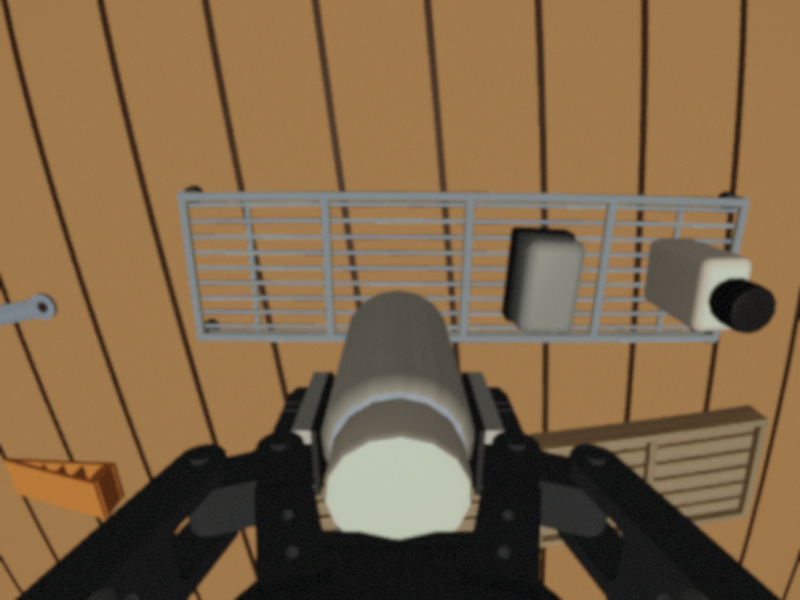

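The can is held upright. Bay 3 lies between dividers (326,200)-(331,337) and (469,201)-(462,338). The case (lid centre about (552,285)) and the bottle stand upright in bays 2 and 1.

```bash
python3 - <<'E'
from bay import *
bay('p3',[(326,200),(331,337),(469,201),(462,338)],[(398,291)],.1345)
bay('p3',[(469,201),(462,338),(611,203),(597,339)])
bay('p3',[(611,203),(597,339),(744,203),(717,339)])
c=pickle.load(open('p3.pkl','rb')); s=lambda L:[((x+.5)*.64-.5,(y+.5)*.64-.5) for x,y in L]
print('case lid',ray(c,s([(528,238),(583,241),(520,331),(574,331)]),.06).mean(0).round(4),'bottle cap',ray(c,s([(744,308)]),.106).round(4),'cap of can in tool',(np.array(ray(c,s([(399,489)]),.2345)[0,:2])-[.433,-.0375]).round(4))
E
```

```text
bay [ 0.4324 -0.0373] sizes 0.0963 0.0927 yaw -6.73 tool shift to bay [0.0006 0.0001] z 0.251
near edge in tool [[0.0222 0.0006]]
bay [0.4435 0.0568] sizes 0.0964 0.0943 yaw -5.17 tool shift to bay [-0.      0.0949] z 0.251
bay [0.4541 0.1515] sizes 0.0974 0.0948 yaw -4.31 tool shift to bay [0.     0.1902] z 0.251
case lid [0.4419 0.0562 0.06  ] bottle cap [[0.4492 0.1462 0.106 ]] cap of can in tool [-0.0041  0.0012]
```

Call:
servo_tool([
  {"gripper":0.033,"tx":-0.001,"ty":0,"tz":0.02,"wx":0,"wy":0,"wz":0},
  {"gripper":0.033,"tx":0,"ty":0,"tz":0.03,"wx":0,"wy":0,"wz":0},
  {"gripper":0.033,"tx":0,"ty":0,"tz":0.03,"wx":0,"wy":0,"wz":0},
  {"gripper":0.033,"tx":0,"ty":0,"tz":0.02,"wx":0,"wy":0,"wz":0},
  {"gripper":0.033,"tx":0,"ty":0,"tz":0.01,"wx":0,"wy":0,"wz":0},
  {"gripper":0.033,"tx":0,"ty":0,"tz":0.005,"wx":0,"wy":0,"wz":0},
  {"gripper":0.033,"tx":0,"ty":0,"tz":0.001,"wx":0,"wy":0,"wz":0},
  {"gripper":0.033,"tx":0,"ty":0,"tz":0,"wx":0,"wy":0,"wz":0},
])

```text
time_s: 17.8
ee_pos: [0.4344, -0.0378, 0.1355]
tool_rot: [[-0.994, 0.112, 0.001], [0.112, 0.994, -0.0], [-0.001, -0.0, -1.0]]
wrist_force: [-0.2, -0.6, -1.4]
finger_gap: 0.0444
grasp_force: 31.2
```

Call:
servo_tool([
  {"gripper":0.033,"tx":0,"ty":0,"tz":0.001,"wx":0,"wy":0,"wz":0},
  {"gripper":0.033,"tx":0,"ty":0,"tz":0,"wx":0,"wy":0,"wz":0},
  {"gripper":0.033,"tx":0,"ty":0,"tz":0,"wx":0,"wy":0,"wz":0},
])

```text
time_s: 18.05
ee_pos: [0.4343, -0.0378, 0.1348]
tool_rot: [[-0.994, 0.112, 0.002], [0.112, 0.994, -0.001], [-0.002, -0.0, -1.0]]
wrist_force: [-0.4, -0.3, -2.0]
finger_gap: 0.044
grasp_force: 31.2
```

Call:
servo_tool([
  {"gripper":0.033,"tx":0,"ty":0,"tz":0.001,"wx":0,"wy":0,"wz":0},
  {"gripper":0.033,"tx":0,"ty":0,"tz":0,"wx":0,"wy":0,"wz":0},
  {"gripper":0.033,"tx":0,"ty":0,"tz":0,"wx":0,"wy":0,"wz":0},
])

```text
time_s: 18.3
ee_pos: [0.4338, -0.0376, 0.1331]
tool_rot: [[-0.994, 0.113, 0.0], [0.113, 0.994, -0.0], [-0.0, -0.0, -1.0]]
wrist_force: [0.6, 0.8, -1.0]
finger_gap: 0.0439
grasp_force: 31.2
```

Call:
servo_tool([
  {"gripper":0.033,"tx":0,"ty":0,"tz":0.001,"wx":0,"wy":0,"wz":0},
  {"gripper":0.033,"tx":0,"ty":0,"tz":0,"wx":0,"wy":0,"wz":0},
  {"gripper":0.033,"tx":0,"ty":0,"tz":0,"wx":0,"wy":0,"wz":0},
])

```text
time_s: 18.55
ee_pos: [0.434, -0.0377, 0.1326]
tool_rot: [[-0.994, 0.112, 0.0], [0.112, 0.994, -0.0], [-0.0, -0.0, -1.0]]
wrist_force: [-3.6, 0.9, 6.8]
finger_gap: 0.0441
grasp_force: 32.0
```

Call:
servo_tool([
  {"gripper":0.048,"tx":0,"ty":0,"tz":0,"wx":0,"wy":0,"wz":0},
  {"gripper":0.056,"tx":0,"ty":0,"tz":0,"wx":0,"wy":0,"wz":0},
  {"gripper":0.065,"tx":0,"ty":0,"tz":0,"wx":0,"wy":0,"wz":0},
  {"gripper":0.065,"tx":0,"ty":0,"tz":-0.015,"wx":0,"wy":0,"wz":0},
  {"gripper":0.065,"tx":0,"ty":0,"tz":-0.03,"wx":0,"wy":0,"wz":0},
  {"gripper":0.065,"tx":0,"ty":0,"tz":-0.03,"wx":0,"wy":0,"wz":0},
  {"gripper":0.065,"tx":0,"ty":0,"tz":-0.03,"wx":0,"wy":0,"wz":0},
  {"gripper":0.065,"tx":0,"ty":0,"tz":-0.025,"wx":0,"wy":0,"wz":0},
])

```text
time_s: 19.22
ee_pos: [0.4339, -0.0377, 0.2639]
tool_rot: [[-0.994, 0.112, 0.001], [0.112, 0.994, -0.001], [-0.001, -0.0, -1.0]]
wrist_force: [0.9, 0.6, 0.1]
finger_gap: 0.0648
grasp_force: 0.0
```

Call:
servo_tool([
  {"gripper":0.075,"tx":0,"ty":0,"tz":0,"wx":0,"wy":0,"wz":-0.06},
  {"gripper":0.075,"tx":0,"ty":0,"tz":0,"wx":0,"wy":0,"wz":-0.06},
  {"gripper":0.075,"tx":-0.0354,"ty":-0.0086,"tz":0,"wx":0,"wy":0,"wz":0},
  {"gripper":0.075,"tx":-0.0354,"ty":-0.0086,"tz":0,"wx":0,"wy":0,"wz":0},
  {"gripper":0.075,"tx":-0.0354,"ty":-0.0086,"tz":0,"wx":0,"wy":0,"wz":0},
  {"gripper":0.075,"tx":-0.0354,"ty":-0.0086,"tz":0,"wx":0,"wy":0,"wz":0},
  {"gripper":0.075,"tx":-0.0354,"ty":-0.0086,"tz":0,"wx":0,"wy":0,"wz":0},
  {"gripper":0.075,"tx":-0.0354,"ty":-0.0086,"tz":0,"wx":0,"wy":0,"wz":0},
])

```text
time_s: 19.88
ee_pos: [0.648, -0.088, 0.2612]
tool_rot: [[-1.0, -0.007, -0.001], [-0.007, 1.0, 0.0], [0.001, 0.0, -1.0]]
wrist_force: [1.9, -1.0, -0.2]
finger_gap: 0.0752
grasp_force: 0.0
```

Call:
servo_tool([
  {"gripper":0.075,"tx":0,"ty":0,"tz":0,"wx":0,"wy":0,"wz":0},
  {"gripper":0.075,"tx":0,"ty":0,"tz":0,"wx":0,"wy":0,"wz":0},
  {"gripper":0.075,"tx":0,"ty":0,"tz":0,"wx":0,"wy":0,"wz":0},
])

```text
time_s: 20.13
ee_pos: [0.6459, -0.0875, 0.2609]
tool_rot: [[-1.0, -0.007, -0.002], [-0.007, 1.0, 0.001], [0.002, 0.001, -1.0]]
wrist_force: [-0.4, 0.3, -0.6]
finger_gap: 0.0752
grasp_force: 0.0
```

```bash
python3 look.py b4; python3 - <<'E'
from h import *
import pickle
c=pickle.load(open('b4.pkl','rb'));im=cv2.imread('b4raw.png');u,v=map(int,proj(c,[[.6465,-.0875,.062]])[0].round())
d=np.abs(im.astype(int)-np.median(im[v-3:v+4,u-3:u+4].reshape(-1,3),axis=0)).max(2);m=(d<28).astype(np.uint8);k,lab=cv2.connectedComponents(m);m=(lab==lab[v,u]).astype(np.uint8)
ct=max(cv2.findContours(m,0,2)[0],key=cv2.contourArea)[:,0].astype(float);P=ray(c,ct,.062)[:,:2]*1000;print((u,v),im[v,u],cv2.minEnclosingCircle(P.astype(np.float32)))
E
```

```text
20.1333 [ 0.64594507 -0.08750343  0.2608714 ]
(254, 183) [165 161 154] ((646.7766723632812, -88.1609115600586), 25.333391189575195)
```

Call:
servo_tool([
  {"gripper":0.075,"tx":0,"ty":-0.0005,"tz":0.03,"wx":0,"wy":0,"wz":0},
  {"gripper":0.075,"tx":0,"ty":0,"tz":0.035,"wx":0,"wy":0,"wz":0},
  {"gripper":0.075,"tx":0,"ty":0,"tz":0.035,"wx":0,"wy":0,"wz":0},
  {"gripper":0.075,"tx":0,"ty":0,"tz":0.035,"wx":0,"wy":0,"wz":0},
  {"gripper":0.075,"tx":0,"ty":0,"tz":0.015,"wx":0,"wy":0,"wz":0},
  {"gripper":0.075,"tx":0,"ty":0,"tz":0.008,"wx":0,"wy":0,"wz":0},
  {"gripper":0.075,"tx":0,"ty":0,"tz":0,"wx":0,"wy":0,"wz":0},
  {"gripper":0.075,"tx":0,"ty":0,"tz":0,"wx":0,"wy":0,"wz":0},
])

```text
time_s: 20.85
ee_pos: [0.6473, -0.0884, 0.1058]
tool_rot: [[-1.0, -0.007, 0.002], [-0.007, 1.0, -0.001], [-0.002, -0.001, -1.0]]
wrist_force: [0.2, 0.0, 0.1]
finger_gap: 0.0747
grasp_force: 0.0
```

Call:
servo_tool([
  {"gripper":0.062,"tx":0,"ty":0,"tz":0,"wx":0,"wy":0,"wz":0},
  {"gripper":0.056,"tx":0,"ty":0,"tz":0,"wx":0,"wy":0,"wz":0},
  {"gripper":0.053,"tx":0,"ty":0,"tz":0,"wx":0,"wy":0,"wz":0},
  {"gripper":0.05,"tx":0,"ty":0,"tz":0,"wx":0,"wy":0,"wz":0},
  {"gripper":0.04,"tx":0,"ty":0,"tz":0,"wx":0,"wy":0,"wz":0},
  {"gripper":0.04,"tx":0,"ty":0,"tz":0,"wx":0,"wy":0,"wz":0},
  {"gripper":0.04,"tx":0,"ty":0,"tz":0,"wx":0,"wy":0,"wz":0},
])

```text
time_s: 21.43
ee_pos: [0.6475, -0.0885, 0.1059]
tool_rot: [[-1.0, -0.007, 0.003], [-0.007, 1.0, -0.001], [-0.003, -0.001, -1.0]]
wrist_force: [-2.3, 0.6, 5.2]
finger_gap: 0.0512
grasp_force: 30.7
```

Call:
servo_tool([
  {"gripper":0.04,"tx":0,"ty":0,"tz":-0.01,"wx":0,"wy":0,"wz":0},
  {"gripper":0.04,"tx":0,"ty":0,"tz":-0.03,"wx":0,"wy":0,"wz":0},
  {"gripper":0.04,"tx":0,"ty":0,"tz":-0.035,"wx":0,"wy":0,"wz":0},
  {"gripper":0.04,"tx":0,"ty":0,"tz":-0.035,"wx":0,"wy":0,"wz":0},
  {"gripper":0.04,"tx":0,"ty":0,"tz":-0.035,"wx":0,"wy":0,"wz":0},
  {"gripper":0.04,"tx":0.0376,"ty":-0.007,"tz":0,"wx":0,"wy":0,"wz":0},
  {"gripper":0.04,"tx":0.0376,"ty":-0.007,"tz":0,"wx":0,"wy":0,"wz":0},
  {"gripper":0.04,"tx":0.0376,"ty":-0.007,"tz":0,"wx":0,"wy":0,"wz":0},
])

```text
time_s: 22.1
ee_pos: [0.533, -0.1101, 0.2505]
tool_rot: [[-1.0, -0.008, 0.002], [-0.008, 1.0, -0.001], [-0.002, -0.001, -1.0]]
wrist_force: [-0.9, -0.5, -1.0]
finger_gap: 0.0512
grasp_force: 31.7
```

Call:
servo_tool([
  {"gripper":0.04,"tx":0.0376,"ty":-0.007,"tz":0,"wx":0,"wy":0,"wz":0},
  {"gripper":0.04,"tx":0.0376,"ty":-0.007,"tz":0,"wx":0,"wy":0,"wz":0},
  {"gripper":0.04,"tx":0.0376,"ty":-0.007,"tz":0,"wx":0,"wy":0,"wz":0},
  {"gripper":0.04,"tx":0,"ty":0,"tz":0,"wx":0,"wy":0,"wz":0.06},
  {"gripper":0.04,"tx":0,"ty":0,"tz":0,"wx":0,"wy":0,"wz":0.06},
  {"gripper":0.04,"tx":0,"ty":0,"tz":0,"wx":0,"wy":0,"wz":0},
  {"gripper":0.04,"tx":0,"ty":0,"tz":0,"wx":0,"wy":0,"wz":0},
  {"gripper":0.04,"tx":0,"ty":0,"tz":0,"wx":0,"wy":0,"wz":0},
])

```text
time_s: 22.77
ee_pos: [0.4215, -0.1319, 0.2494]
tool_rot: [[-0.994, 0.111, 0.001], [0.111, 0.994, -0.0], [-0.001, -0.0, -1.0]]
wrist_force: [1.9, 0.2, -1.8]
finger_gap: 0.0512
grasp_force: 31.7
```

```bash
python3 look.py p4
```

```text
22.7667 [ 0.42149677 -0.13185268  0.24935628]
```

View pics/p4.png

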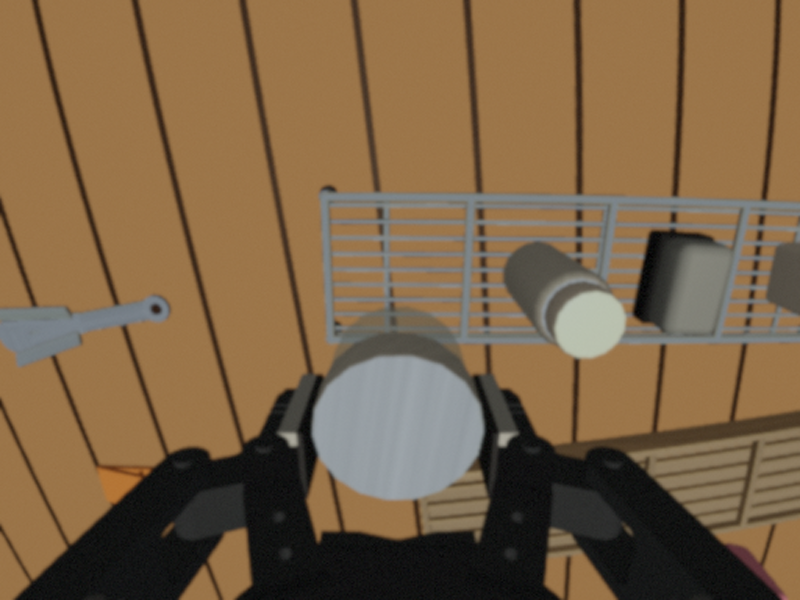

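The jar is held level, lid centre about (398,426). Bay 4 lies between end wire (325,199)-(332,339) and divider (469,200)-(463,340). The can stands upright in bay 3 at (560,300).

```bash
python3 - <<'E'
from bay import *
bay('p4',[(325,199),(332,339),(469,200),(463,340)],[(398,426)],.2055)
bay('p4',[(469,200),(463,340),(611,203),(597,341)])
c=pickle.load(open('p4.pkl','rb')); s=lambda L:[((x+.5)*.64-.5,(y+.5)*.64-.5) for x,y in L]
print('can cap',ray(c,s([(590,323)]),.116).round(4))
E
```

```text
bay [ 0.421  -0.1316] sizes 0.0979 0.0927 yaw -6.11 tool shift to bay [0.0005 0.0002] z 0.2492
near edge in tool [[0.0034 0.0004]]
bay [ 0.4323 -0.0379] sizes 0.0981 0.0938 yaw -4.87 tool shift to bay [-0.0003  0.0945] z 0.2492
can cap [[ 0.4314 -0.0377  0.116 ]]
```

Call:
servo_tool([
  {"gripper":0.04,"tx":-0.002,"ty":0,"tz":0.025,"wx":0,"wy":0,"wz":0},
  {"gripper":0.04,"tx":0,"ty":0,"tz":0.035,"wx":0,"wy":0,"wz":0},
  {"gripper":0.04,"tx":0,"ty":0,"tz":0.035,"wx":0,"wy":0,"wz":0},
  {"gripper":0.04,"tx":0,"ty":0,"tz":0.025,"wx":0,"wy":0,"wz":0},
  {"gripper":0.04,"tx":0,"ty":0,"tz":0.012,"wx":0,"wy":0,"wz":0},
  {"gripper":0.04,"tx":0,"ty":0,"tz":0.006,"wx":0,"wy":0,"wz":0},
  {"gripper":0.04,"tx":0,"ty":0,"tz":0.002,"wx":0,"wy":0,"wz":0},
  {"gripper":0.04,"tx":0,"ty":0,"tz":0,"wx":0,"wy":0,"wz":0},
])

```text
time_s: 23.48
ee_pos: [0.4236, -0.1321, 0.109]
tool_rot: [[-0.994, 0.112, -0.0], [0.112, 0.994, 0.0], [0.0, 0.0, -1.0]]
wrist_force: [-0.0, -0.1, -0.7]
finger_gap: 0.0511
grasp_force: 31.7
```

Call:
servo_tool([
  {"gripper":0.04,"tx":0,"ty":0,"tz":0.001,"wx":0,"wy":0,"wz":0},
  {"gripper":0.04,"tx":0,"ty":0,"tz":0,"wx":0,"wy":0,"wz":0},
  {"gripper":0.04,"tx":0,"ty":0,"tz":0,"wx":0,"wy":0,"wz":0},
])

```text
time_s: 23.73
ee_pos: [0.4238, -0.1324, 0.1088]
tool_rot: [[-0.994, 0.112, 0.002], [0.112, 0.994, -0.001], [-0.002, -0.001, -1.0]]
wrist_force: [0.1, -0.5, -0.4]
finger_gap: 0.0511
grasp_force: 31.7
```

Call:
servo_tool([
  {"gripper":0.04,"tx":0,"ty":0,"tz":0.001,"wx":0,"wy":0,"wz":0},
  {"gripper":0.04,"tx":0,"ty":0,"tz":0,"wx":0,"wy":0,"wz":0},
  {"gripper":0.04,"tx":0,"ty":0,"tz":0,"wx":0,"wy":0,"wz":0},
])

```text
time_s: 23.98
ee_pos: [0.4233, -0.1321, 0.1071]
tool_rot: [[-0.994, 0.113, 0.0], [0.113, 0.994, -0.0], [-0.0, -0.0, -1.0]]
wrist_force: [-1.7, -0.2, -1.7]
finger_gap: 0.051
grasp_force: 31.7
```

Call:
servo_tool([
  {"gripper":0.04,"tx":0,"ty":0,"tz":0.001,"wx":0,"wy":0,"wz":0},
  {"gripper":0.04,"tx":0,"ty":0,"tz":0,"wx":0,"wy":0,"wz":0},
  {"gripper":0.04,"tx":0,"ty":0,"tz":0,"wx":0,"wy":0,"wz":0},
])

```text
time_s: 24.23
ee_pos: [0.4233, -0.1321, 0.1059]
tool_rot: [[-0.994, 0.113, 0.0], [0.113, 0.994, -0.0], [-0.0, -0.0, -1.0]]
wrist_force: [-0.1, -0.6, 0.1]
finger_gap: 0.051
grasp_force: 31.8
```

Call:
servo_tool([
  {"gripper":0.04,"tx":0,"ty":0,"tz":0.0005,"wx":0,"wy":0,"wz":0},
  {"gripper":0.04,"tx":0,"ty":0,"tz":0,"wx":0,"wy":0,"wz":0},
  {"gripper":0.04,"tx":0,"ty":0,"tz":0,"wx":0,"wy":0,"wz":0},
])

```text
time_s: 24.48
ee_pos: [0.4233, -0.1321, 0.1059]
tool_rot: [[-0.994, 0.112, -0.0], [0.112, 0.994, -0.0], [0.0, -0.0, -1.0]]
wrist_force: [-2.8, 0.9, 7.3]
finger_gap: 0.0511
grasp_force: 32.4
```

Call:
servo_tool([
  {"gripper":0.056,"tx":0,"ty":0,"tz":0,"wx":0,"wy":0,"wz":0},
  {"gripper":0.064,"tx":0,"ty":0,"tz":0,"wx":0,"wy":0,"wz":0},
  {"gripper":0.072,"tx":0,"ty":0,"tz":0,"wx":0,"wy":0,"wz":0},
  {"gripper":0.072,"tx":0,"ty":0,"tz":-0.015,"wx":0,"wy":0,"wz":0},
  {"gripper":0.072,"tx":0,"ty":0,"tz":-0.03,"wx":0,"wy":0,"wz":0},
  {"gripper":0.072,"tx":0,"ty":0,"tz":-0.04,"wx":0,"wy":0,"wz":0},
  {"gripper":0.072,"tx":0,"ty":0,"tz":-0.04,"wx":0,"wy":0,"wz":0},
  {"gripper":0.072,"tx":0,"ty":0,"tz":-0.04,"wx":0,"wy":0,"wz":0},
])

```text
time_s: 25.15
ee_pos: [0.4226, -0.1317, 0.2718]
tool_rot: [[-0.994, 0.113, -0.001], [0.113, 0.994, 0.001], [0.001, 0.0, -1.0]]
wrist_force: [1.1, -0.0, 0.0]
finger_gap: 0.072
grasp_force: 0.0
```

Call:
servo_tool([
  {"gripper":0.072,"tx":0,"ty":0,"tz":-0.035,"wx":0,"wy":0,"wz":0},
  {"gripper":0.072,"tx":-0.0084,"ty":0.0375,"tz":0,"wx":0,"wy":0,"wz":0},
  {"gripper":0.072,"tx":-0.0084,"ty":0.0375,"tz":0,"wx":0,"wy":0,"wz":0},
  {"gripper":0.072,"tx":-0.0084,"ty":0.0375,"tz":0,"wx":0,"wy":0,"wz":0},
  {"gripper":0.072,"tx":-0.0084,"ty":0.0375,"tz":0,"wx":0,"wy":0,"wz":0},
  {"gripper":0.072,"tx":0,"ty":0,"tz":0,"wx":0,"wy":0,"wz":0},
  {"gripper":0.072,"tx":0,"ty":0,"tz":0,"wx":0,"wy":0,"wz":0},
  {"gripper":0.072,"tx":0,"ty":0,"tz":0,"wx":0,"wy":0,"wz":0},
])

```text
time_s: 25.82
ee_pos: [0.4733, 0.0133, 0.305]
tool_rot: [[-0.994, 0.111, -0.001], [0.111, 0.994, -0.0], [0.001, -0.0, -1.0]]
wrist_force: [0.2, -0.2, -1.2]
finger_gap: 0.0718
grasp_force: 0.0
```

```bash
python3 look.py fin
```

```text
25.8167 [0.47326392 0.01328558 0.30504601]
```

View pics/fin.png

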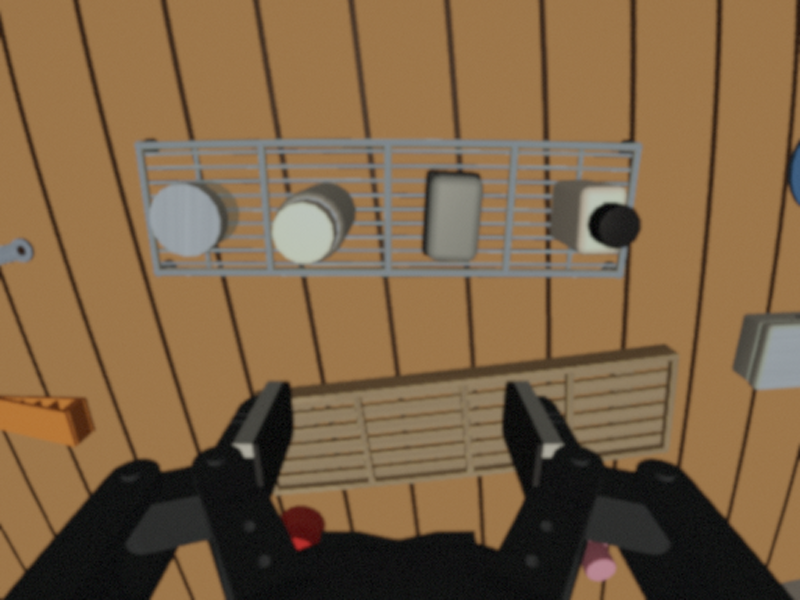

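All four stand upright in the wire rack in the right order, seen here mirrored: jar (187,218), can (304,231), case (453,216), bottle (605,220). The bamboo rack is empty and the bystanders haven't moved. Next I'll check the offsets from the bay centres.

```bash
python3 - <<'E'
import pickle
from h import *
c=pickle.load(open('fin.pkl','rb')); s=lambda L:[((x+.5)*.64-.5,(y+.5)*.64-.5) for x,y in L]
C,a,l=rack(ray(c,s([(625,276),(155,274),(137,142),(641,145)]),.024));A=np.radians(a);R=np.array([[np.cos(A),-np.sin(A)],[np.sin(A),np.cos(A)]]);print(C,a,l)
for n,L,z,y in(('bottle cap',[(617,226)],.106,.1425),('bottle near/far top',[(605,183),(605,254)],.082,.1425),('case',[(428,173),(481,173),(476,261),(428,259)],.06,.0475),('can',[(304,231)],.116,-.0475),('jar',[(187,218)],.062,-.1425)):
    print(n,((ray(c,s(L),z)[:,:2].mean(0)-C)@R*1000-[0,y*1000]).round(1))
E
```

```text
[0.43684957 0.01123904] -6.672231397686164 0.38331841978549425
bottle cap [-2.6 -3. ]
bottle near/far top [-3.   0.1]
case [ 0.5 -2.3]
can [ 0.4 -0.1]
jar [0.6 1.5]
```

All four are within about 3 mm of the middle of their bays, so I'm handing in.

```bash
python3 -c "
from station import r
print(r.close_job())"
```

```text
the job is handed in; nothing more can be done
None
```

I carried the bottle, sponge case, can and jar one at a time into the wire rack in their original left-to-right order; each stands upright within about 4 mm of its bay's middle. The job was handed in at about 26 s, and nothing else in the last view had been moved.

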